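Load the parts dryer

TASK

Load the parts dryer and start it: tip the scoop of rinsed inlet fittings into the tank, add every stray fitting lying on the bench beside it, and stand the empty scoop back on the bench. Then put the lid on so that it drops fully home, and with the lid on press the start button all the way in and let it go. Leave the other things on the bench where they are.

Things in the scene. Friction and masses are not known exactly. Their poses are not given: they have to be found in the camera images.
- dryer: bench-top parts dryer, fixed: white box 305 x 180 mm with an open steel-lined tank, inside 210 (x) by 150 (y) mm, walls 15 mm; rim 155 mm, tank floor 37 mm above the bench. Origin on the bench under the tank's middle; x along the length, away from the control deck, a lower step 130 mm high at the -x end (x = -120 to -185 mm), nearest the robot
- mouth (a point): centre of the tank's opening, at rim height; axes as the dryer's
- start (a joint): round grey start button (28 mm across) on the deck, 152 mm from the tank's middle towards -x: 0 m out, 0.006 m fully in; a spring returns it; fully in takes 5 N
- start_top (a point): centre of the button's top face, 148 mm above the bench when out; moves with it. Its base collar is 12 mm high on the deck
- lid: the dryer's loose steel lid, 0.4 kg: plate 226 x 166 x 5 mm (x, y) whose underside carries a rectangular frame 202 x 142 mm, 12 mm deep, that drops into the tank's opening with 4 mm play all round, either way round. Origin at the middle of the frame's lower edge (it rests on this on the bench); seated, the plate lies on the rim and the origin is 12 mm below it
- lid_handle (a point): middle of the lid's black bar handle, 53 mm above the lid's origin: bar 110 mm long along the lid's x, 18 mm wide (y), 18 mm high, on two 12 mm posts 90 mm apart; 27 mm clear under the bar
- scoop: aluminium parts scoop, 0.35 kg: a flat pan 190 mm long (x), 130 mm wide (y), floor 4 mm thick, sides and back 44 mm high and 4 mm thick, the sides falling to 14 mm at the front; the front end (+x) is open, with no lip. Origin under the middle of the pan. Fittings slide in it at about 25 to 36 degrees of tilt
- scoop_grip (a point): the point of the scoop's handle above the pan's middle, 112 mm over the pan's underside: a black bar along the scoop's x, from 95 mm behind to 40 mm ahead of this point, 20 mm wide (y), 22 mm high, carried by an upright at the back end only, so that it can be gripped with the tool leaning to the front or back
- scoop_lip (a point): middle of the open front edge of the scoop's floor
- fitting_1: pipe clamp: plain aluminium block 62 x 38 x 36 mm (x, y, z), 0.11 kg; origin at its middle. starts in the scoop; may be absent
- fitting_2: flanged coupling: aluminium, 66 mm long along x, two square 40 x 40 mm end flanges 12 mm thick, a round 30 mm barrel between them, 0.10 kg; origin at its middle. starts in the scoop; may be absent
- fitting_3: hexagonal union: aluminium bar 60 mm long along x, 36 mm across flats (z), 42 mm across corners (y), 0.10 kg; origin at its middle. starts in the scoop; may be absent
- fitting_4: pipe clamp: plain aluminium block 62 x 38 x 36 mm (x, y, z), 0.11 kg; origin at its middle. starts in the scoop; may be absent
- fitting_5: flanged coupling: aluminium, 66 mm long along x, two square 40 x 40 mm end flanges 12 mm thick, a round 30 mm barrel between them, 0.10 kg; origin at its middle. starts loose on the bench beside the dryer; may be absent
- fitting_6: hexagonal union: aluminium bar 60 mm long along x, 36 mm across flats (z), 42 mm across corners (y), 0.10 kg; origin at its middle. starts loose on the bench beside the dryer; may be absent
- fitting_7: pipe clamp: plain aluminium block 62 x 38 x 36 mm (x, y, z), 0.11 kg; origin at its middle. starts loose on the bench beside the dryer; may be absent
- fitting_8: flanged coupling: aluminium, 66 mm long along x, two square 40 x 40 mm end flanges 12 mm thick, a round 30 mm barrel between them, 0.10 kg; origin at its middle. starts loose on the bench beside the dryer; may be absent
- mug: black mug, 95 mm high; a bystander, origin under its middle
- tape_roll: grey roll of tape, 110 mm across, 50 mm high; a bystander, origin under its middle
- screwdriver: screwdriver, 200 mm long; a bystander, origin under its middle
- small_carton: white carton 100 x 220 x 60 mm; a bystander, origin under its middle

How it is judged:
By the outcome, as a careful person would: the job done as asked, in the order asked, and still so for the second after the job is handed in, with the robot touching nothing.
Of fitting_1, fitting_2, fitting_3, fitting_4 only 2 to 4 are there at a start; the rules pass over those that are not, and their reading is None.
Of fitting_5, fitting_6, fitting_7, fitting_8 only 2 to 4 are there at a start; the rules pass over those that are not, and their reading is None.
At some moment in a run one of fitting_5, fitting_6, fitting_7, fitting_8, lid may be knocked a few centimetres aside while the robot is not near it.
Once in a run the grip may slacken for a moment while it holds something.
It also fails if it takes over 210 s, if anything falls off the work surface, if the arm or the gripper's body presses on something with over 40 N, if the wrist force passes 120 N, or if a joint passes its speed limit or range.

ROBOT

A 7-joint arm with a two-finger parallel gripper is mounted at the origin on the work surface. World frame = base frame: x ahead of the robot, y to its left, z up, the work surface at z = 0. Lengths are in m, angles in rad, forces in N, time in s.
With the tool pointing down it reaches from about 0.35 to 0.775 m from the base axis. Payload 3.1 kg.
Tool frame: the origin (TCP) lies between the finger pads; the fingertips stand 14 mm ahead of it and the grasp point (between the pads) lies 5 mm behind it (tip_extent is the distance from the TCP to the fingertips, in m); y points along the fingers, z is the direction in which the jaws open and shut, and the axes are right-handed (so a half turn about y gives the same grasp; the last joint's range is limited). The gripper opens to 85 mm and grips with 20 to 120 N. Pads are 22 mm wide; open, the fingers measure 114 mm over their backs; the gripper's body (76 mm by 85 mm) begins 54 mm behind the grasp point. The pads swing forward as they close: fully open they stand 13 mm farther back than shut.
Start: joints at [1.223, 0.311, 0.014, 1.512, -0.004, 1.319, -0.027], TCP at [0.166, -0.524, 0.245] pointing down, gripper open.
Joint ranges: [-2.7, 2.7], [-0.3, 1.91], [-1.27, 1.3], [0.12, 2.57], [-1.44, 4.58], [0.2, 2.03], [-3.05, 3.05]. Speed limits (rad/s): [2.79, 2.79, 3.14, 3.14, 3.14, 3.14, 3.14].

INTERFACE

Orientations are given as a rotation vector (axis times angle).
In Python, from cell import get_obs, snapshot, camera_params, sign_off, silhouettes, pinpoint, tip_extent gives the robot as it stands.
- The arm moves only by the shell command python3 -m jog 'ROWS' [FORCE]. ROWS is JSON, a list of rows, each a list of 3 entries, a list of its own where there are three numbers: the shift along the tool's x, y, z in cm, then the turn, a rotation vector about the tool's x, y, z in degrees, then the finger opening in cm, from 0 to 8.54. In form: [[[dx, dy, dz], [wx, wy, wz], gripper], ...]. A call has 1 to 12 rows; each row is the pose to reach, as a shift and turn from the pose commanded when the call began, along the tool's axes at that moment; what a row does not reach only later rows make up. A row lasts 1/10 s, in which the tool goes at most 50 mm and 8.59 degrees, less where a joint would pass 70% of its speed; a pose out of reach is approached as far as the arm can. A call with a gripper value outside its range is refused whole. The fingers move at their own pace and stop on an object; FORCE is the grip in N (left out, the last holds). Time passes only in rows, so rows that repeat a pose let the fingers close. It gives the time, the measured TCP pose, the force and the opening at its end, in the units of the state.
- get_obs(): the state, without advancing time (a new reading comes with each control period).
- snapshot(name): name is "side" or "top" or "wrist"; returns the picture (480x640x3 uint8, red, green, blue); there is no depth.
- camera_params(name): a dict with "intrinsics" (3x3 intrinsics, pixels), "T" (4x4, takes a point from camera to world coordinates). Camera axes: x right, y down, z forward; pixel columns grow to the right and rows downward; lengths in m; the calibration is good to about 2 mm. The wrist camera is an equidistant fisheye: a pixel r from the principal point sees the ray r / f radians off the axis. A picture is of the moment at which its call begins: read the wrist's pose just before it. camera_params takes no time and is no camera call; for the wrist camera it gives the pose at the moment of the call.
- sign_off(): hands the job in, once; it reports no verdict.
Trained networks look in the newest picture that a camera, given by its name, has taken for a name from the list of things; names that differ only in an ending like _2 or _b are one class to them, and where a whole thing is asked for, a point or a joint stands for the part that bears it (a point fixed in the world has none). Each returns a list of dicts, best first, with "p" (0 to 1); they miss things now and then, are a little off and sometimes report something else, mostly with a low value. They report only what shows in the picture. A call takes as long as a camera call.
- silhouettes(camera, name): "mask" (480x640 bool, what is visible of it) and "uv" ([column, row] in pixels, amid what is visible of it).
- pinpoint(camera, name): "uv" ([column, row] in pixels: a listed point, or the origin of a listed thing).
The state is a dict: "time": time; "joint_positions": joint angles; "qvel": joint speeds; "effort": joint torques, N m; "ee_pos": TCP position; "ee_rot": TCP orientation; "force": force on the tool from outside, world axes, zero at the start; "wrist_torque": the same for the moment, N m; "gripper_width": finger opening in m.
Only numpy, scipy, OpenCV 4.12 (cv2) and the standard library are available. Lean on these libraries where they do the work, as an engineer would, in place of code of your own. Each camera call takes 0.05 s, during which the arm holds its last target.

## Working session

There is one attempt and no reset: what is moved stays moved. The work goes in short steps, Python scripts to look and compute and a shell command to move; the robot and the scene stay as the last step left them, time stands still between calls to the robot, and variables do not carry over. Pictures are saved under pics/ and viewed, and the job is handed in when it is done.

```bash
ls; mkdir -p pics; python3 - <<'E'
from cell import *
import cv2
print(get_obs()); print(tip_extent)
for n in ("side","top","wrist"):
    im=snapshot(n); cv2.imwrite(f"pics/{n}0.png",im[:,:,::-1]); p=camera_params(n); print(n,p)
E
```

```text
pics
{'time': 0.0, 'joint_positions': array([ 1.22332733,  0.3117272 ,  0.01400839,  1.51309734, -0.00441937,
        1.31917243, -0.02721081]), 'qvel': array([ 0.00096845, -0.0005055 , -0.00013361, -0.00060429, -0.00011301,
        0.00081176,  0.00063854]), 'effort': array([-5.53752889e-04, -3.79918492e+01,  1.45657989e-01, -2.30593139e+01,
        1.22668681e-02,  1.37141478e-02,  2.08051978e-05]), 'ee_pos': array([ 0.16536245, -0.5238124 ,  0.24420395]), 'ee_rot': array([-0.31744192,  2.05926951, -2.05441729]), 'force': array([ 1.06594714,  0.18235452, -1.24615803]), 'wrist_torque': array([0.011516  , 0.02757974, 0.02003108]), 'gripper_width': 0.0850688605077201}
0.014
side {'intrinsics': array([[505.28721746,   0.        , 321.03246974],
       [  0.        , 505.28721746, 239.1504604 ],
       [  0.        ,   0.        ,   1.        ]]), 'T': array([[-0.97256149, -0.16273231,  0.16625987,  0.41583973],
       [-0.23262195,  0.69049219, -0.68491427,  0.77375986],
       [-0.00334347, -0.70479694, -0.70940122,  0.88899118],
       [ 0.        ,  0.        ,  0.        ,  1.     
[... 159 characters left out ...]
    ,   1.        ]]), 'T': array([[ 0.02235671, -0.99557163,  0.0913089 ,  0.54066211],
       [-0.99964145, -0.02091466,  0.01671963,  0.00517222],
       [-0.0147359 , -0.09164996, -0.99568225,  1.04190025],
       [ 0.        ,  0.        ,  0.        ,  1.        ]])}
wrist {'intrinsics': array([[371.64829954,   0.        , 313.76785966],
       [  0.        , 371.64829954, 243.55488569],
       [  0.        ,   0.        ,   1.        ]]), 'T': array([[ 0.30293017, -0.90235441, -0.3065776 ,  0.2443189 ],
       [-0.95300858, -0.28777825, -0.0946484 , -0.50016681],
       [-0.00281997,  0.32084294, -0.94712821,  0.37291999],
       [ 0.        ,  0.        ,  0.        ,  1.        ]])}
```

View pics/top0.png

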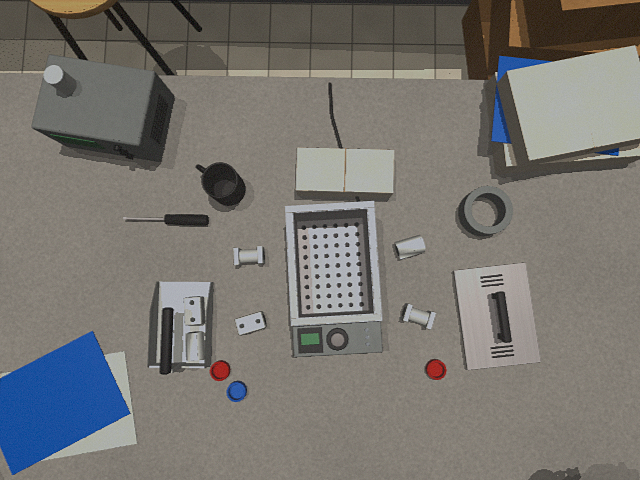

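View pics/side0.png

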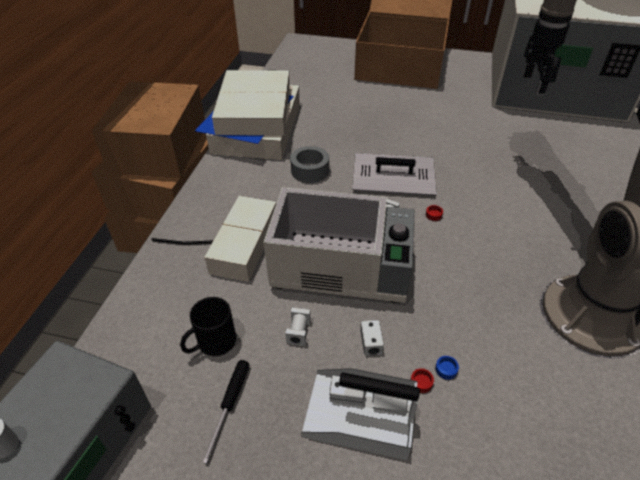

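View pics/wrist0.png

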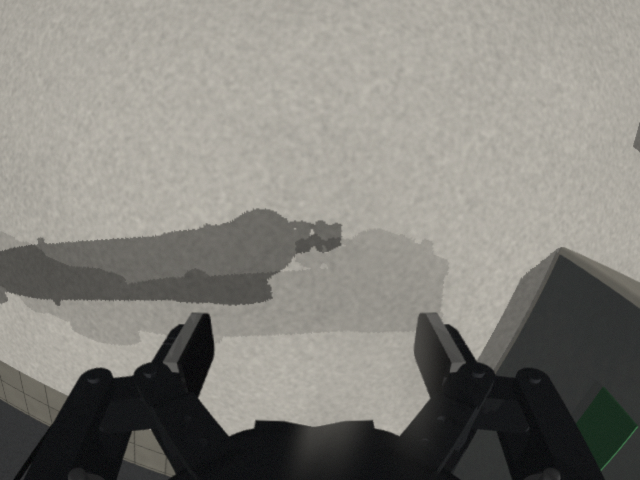

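```bash
cat > h.py <<'E'
import numpy as np, cv2
from scipy.spatial.transform import Rotation as R
from cell import *
def ray(cam,uv,P=None):
    P=P or camera_params(cam); K=P["intrinsics"];T=P["T"]
    d=np.array([(uv[0]-K[0,2])/K[0,0],(uv[1]-K[1,2])/K[1,1]])
    if cam=="wrist":
        r=np.hypot(*d); s=np.sin(r)/r if r>1e-9 else 1; v=np.array([d[0]*s,d[1]*s,np.cos(r)])
    else: v=np.array([d[0],d[1],1.])
    v=T[:3,:3]@v; return T[:3,3],v/np.linalg.norm(v)
def onz(cam,uv,z,P=None):
    o,v=ray(cam,uv,P); return o+v*(z-o[2])/v[2]
def proj(cam,p,P=None):
    P=P or camera_params(cam);K=P["intrinsics"];T=P["T"]; c=T[:3,:3].T@(np.asarray(p)-T[:3,3])
    if cam=="wrist":
        th=np.arctan2(np.hypot(c[0],c[1]),c[2]); n=np.hypot(c[0],c[1])+1e-12; d=c[:2]/n*th
    else: d=c[:2]/c[2]
    return np.array([d[0]*K[0,0]+K[0,2],d[1]*K[1,1]+K[1,2]])
def tri(l):
    A=np.zeros((3,3));b=np.zeros(3)
    for cam,uv in l:
        o,v=ray(cam,uv);M=np.eye(3)-np.outer(v,v);A+=M;b+=M@o
    return np.linalg.solve(A,b)
def maskpose(cam,mask,z,P=None):
    """project mask to plane z, min area rect: centre, size, yaw of long side"""
    cs,_=cv2.findContours(mask.astype(np.uint8),cv2.RETR_EXTERNAL,cv2.CHAIN_APPROX_NONE)
    c=max(cs,key=cv2.contourArea)[:,0,:]
    pts=np.array([onz(cam,u,z,P)[:2] for u in c],np.float32)*1000
    (cx,cy),(w,h),a=cv2.minAreaRect(pts)
    if w<h: w,h,a=h,w,a+90
    return np.round([cx,cy,w,h,(a+90)%180-90],1)
def shot(cam,name):
    im=snapshot(cam); cv2.imwrite(f"pics/{name}.png",im[:,:,::-1]); return im
def tool():
    o=get_obs(); return o["ee_pos"],R.from_rotvec(o["ee_rot"])
def move(p,Rt):
    """shift(cm), turn(deg) in tool axes to reach world TCP p, Rotation Rt"""
    p0,R0=tool(); print("shift",np.round(R0.inv().apply(np.asarray(p)-p0)*100,2),"turn",np.round(np.degrees((R0.inv()*Rt).as_rotvec()),1))
def rot(app,jaw):
    y=np.array(app,float);y/=np.linalg.norm(y);z=np.array(jaw,float);z-=y*(z@y);z/=np.linalg.norm(z)
    return R.from_matrix(np.stack([np.cross(y,z),y,z],1))
E
python3 - <<'E'
from h import *
p,r=tool();print(p,r.as_matrix().round(3))
shot("top","top1");shot("side","side1")
for n,z in [("fitting_1",.02),("fitting_2",.02),("fitting_3",.02),("dryer",.155),("lid",.017),("scoop",.02)]:
    for d in silhouettes("top",n)[:8]:
        print(n,round(d["p"],2),np.round(d["uv"]),d["mask"].sum(),maskpose("top",d["mask"],z))
for n in ["mouth","start_top","lid_handle","lid","scoop_grip","scoop_lip","scoop","dryer"]:
    a=pinpoint("top",n);b=pinpoint("side",n)
    print(n,[(round(x["p"],2),np.round(x["uv"])) for x in a[:2]],[(round(x["p"],2),np.round(x["uv"])) for x in b[:2]], tri([("top",a[0]["uv"]),("side",b[0]["uv"])]).round(4) if a and b else None)
E
```

```text
[ 0.16543908 -0.52397402  0.24445113] [[-0.954 -0.001  0.301]
 [-0.301  0.002 -0.954]
 [ 0.    -1.    -0.002]]
fitting_1 0.84 [191. 347.] 522 [400.4 307.3  64.5  41.8   8. ]
fitting_1 0.76 [250. 326.] 506 [456.1 180.9  68.9  40.1 -72.9]
fitting_1 0.7 [406. 246.] 515 [ 636.4 -179.3   67.8   41.9  -72.4]
fitting_1 0.63 [246. 257.] 474 [607.8 191.   72.   42.1 -86.3]
fitting_1 0.61 [195. 307.] 576 [480.2 311.2  63.9  46.    2.9]
fitting_2 0.84 [191. 347.] 522 [400.4 307.3  64.5  41.8   8. ]
fitting_2 0.76 [250. 326.] 506 [456.1 180.9  68.9  40.1 -72.9]
fitting_2 0.7 [406. 246.] 515 [ 636.4 -179.3   67.8   41.9  -72.4]
fitting_2 0.63 [246. 257.] 474 [607.8 191.   72.   42.1 -86.3]
fitting_2 0.61 [195. 307.] 576 [480.2 311.2  63.9  46.    2.9]
fitting_3 0.84 [191. 347.] 522 [400.4 307.3  64.5  41.8   8. ]
fitting_3 0.76 [250. 326.] 506 [456.1 180.9  68.9  40.1 -72.9]
fitting_3 0.7 [406. 246.] 515 [ 636.4 -179.3   67.8   41.9  -72.4]
fitting_3 0.63 [246. 257.] 474 [607.8 191.   72.   42.1 -86.3]
fitting_3 0.61 [195. 307.] 576 [480.2 311.2  63.9  46.    2.9]
dryer 0.97 [333. 276.] 13869 [56
[... 436 characters left out ...]
p [(0.66, array([412., 246.])), (0.59, array([337., 342.]))] [(0.45, array([400., 228.]))] [ 0.5379 -0.1765  0.0134]
lid_handle [(0.62, array([501., 317.]))] [(0.94, array([395., 164.]))] [ 0.4832 -0.3788  0.0417]
lid [(0.69, array([494., 315.]))] [(0.66, array([394., 176.]))] [ 0.4833 -0.379  -0.003 ]
scoop_grip [(0.77, array([163., 327.]))] [(0.66, array([360., 380.])), (0.61, array([387., 213.]))] [0.4523 0.3423 0.1231]
scoop_lip [(0.91, array([184., 280.]))] [(0.63, array([309., 402.]))] [0.5467 0.3423 0.0039]
scoop [(0.92, array([186., 324.]))] [(0.55, array([359., 412.]))] [ 0.448   0.3361 -0.0045]
dryer [(0.76, array([330., 265.]))] [(0.76, array([326., 266.]))] [0.5917 0.003  0.0056]
```

```bash
python3 - <<'E'
from h import *
print(tri([("top",[337,342]),("side",[400,228])]))
a=cv2.imread("pics/top1.png")[225:385,140:280];b=cv2.imread("pics/side1.png")[290:470,280:460]
cv2.imwrite("pics/z1.png",np.hstack([cv2.resize(a,(400,457)),cv2.resize(b,(400,457))]))
for d in silhouettes("side","fitting_1")[:10]: print(round(d["p"],2),np.round(d["uv"]),d["mask"].sum(), onz("side",d["uv"],.02).round(3))
E
```

```text
[ 0.43329134 -0.01400561  0.14671907]
0.96 [389. 401.] 415 [0.401 0.314 0.02 ]
0.63 [343. 393.] 633 [0.485 0.318 0.02 ]
0.59 [300. 328.] 664 [0.601 0.196 0.02 ]
0.58 [371. 340.] 683 [0.454 0.19  0.02 ]
0.49 [393. 204.] 79 [ 0.467 -0.233  0.02 ]
```

View pics/z1.png

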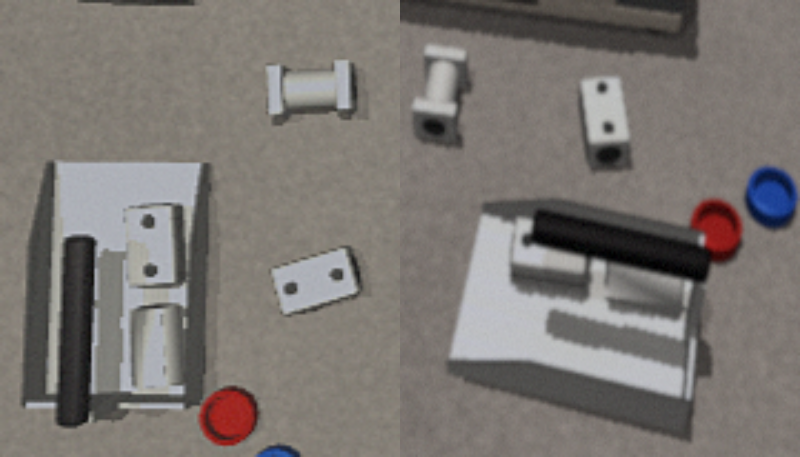

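```bash
python3 - <<'E'
from h import *
c=lambda a:[np.cos(np.radians(a)),np.sin(np.radians(a)),0]
move([.45,-.15,.33],rot([0,0,-1],c(0)))
E
```

```text
shift [-38.4   -8.47 -27.15] turn [  0.  -72.5   0. ]
```

```bash
python3 -m jog '[[[-38.4,-8.5,-27.15],[0,-72.5,0],8.5],[[-38.4,-8.5,-27.15],[0,-72.5,0],8.5],[[-38.4,-8.5,-27.15],[0,-72.5,0],8.5],[[-38.4,-8.5,-27.15],[0,-72.5,0],8.5],[[-38.4,-8.5,-27.15],[0,-72.5,0],8.5],[[-38.4,-8.5,-27.15],[0,-72.5,0],8.5],[[-38.4,-8.5,-27.15],[0,-72.5,0],8.5],[[-38.4,-8.5,-27.15],[0,-72.5,0],8.5],[[-38.4,-8.5,-27.15],[0,-72.5,0],8.5],[[-38.4,-8.5,-27.15],[0,-72.5,0],8.5],[[-38.4,-8.5,-27.15],[0,-72.5,0],8.5]]'
python3 - <<'E'
from h import *
print(tool()[0],tool()[1].as_matrix().round(2),get_obs()["joint_positions"].round(2))
c=lambda a:[np.cos(np.radians(a)),np.sin(np.radians(a)),0]
a=np.radians(25); g=np.array([.450,.341,.112]); ap=np.array([np.sin(a),0.017*np.sin(a),-np.cos(a)])
move(g-.12*ap,rot(ap,c(91)))
E
```

```text
time: 2.5
ee_pos: [0.4529, -0.1444, 0.3314]
ee_rot: [-1.21, 1.199, -1.201]
force: [-0.2, 0.1, -0.0]
gripper_width: 0.085
[ 0.45291761 -0.14443585  0.33139816] [[ 0.01  0.    1.  ]
 [-1.    0.    0.01]
 [-0.   -1.    0.  ]] [ 0.7   0.15 -0.48  1.52  0.07  1.48  0.22]
shift [-48.49  11.15  -4.88] turn [ 19.4 -88.9 -19.5]
```

```bash
python3 -m jog '[[[-48.5,11.15,-4.9],[19.4,-88.9,-19.5],8.5],[[-48.5,11.15,-4.9],[19.4,-88.9,-19.5],8.5],[[-48.5,11.15,-4.9],[19.4,-88.9,-19.5],8.5],[[-48.5,11.15,-4.9],[19.4,-88.9,-19.5],8.5],[[-48.5,11.15,-4.9],[19.4,-88.9,-19.5],8.5],[[-48.5,11.15,-4.9],[19.4,-88.9,-19.5],8.5],[[-48.5,11.15,-4.9],[19.4,-88.9,-19.5],8.5],[[-48.5,11.15,-4.9],[19.4,-88.9,-19.5],8.5],[[-48.5,11.15,-4.9],[19.4,-88.9,-19.5],8.5],[[-48.5,11.15,-4.9],[19.4,-88.9,-19.5],8.5],[[-48.5,11.15,-4.9],[19.4,-88.9,-19.5],8.5],[[-48.5,11.15,-4.9],[19.4,-88.9,-19.5],8.5]]'
python3 - <<'E'
from h import *
print(tool()[1].as_matrix().round(2),get_obs()["joint_positions"].round(2))
shot("wrist","w1")
for n in ["scoop_grip","scoop_lip","scoop"]:
    print(n,[(round(d["p"],2),np.round(d["uv"]),onz("wrist",d["uv"],z).round(4)) for d in pinpoint("wrist",n)[:2] for z in [.112 if n=="scoop_grip" else .004]])
c=lambda a:[np.cos(np.radians(a)),np.sin(np.radians(a)),0]
a=np.radians(25); g=np.array([.450,.341,.112]); ap=np.array([np.sin(a),0.017*np.sin(a),-np.cos(a)])
move(g+.005*ap,rot(ap,c(91)))
E
```

```text
time: 3.7
ee_pos: [0.3988, 0.3354, 0.217]
ee_rot: [-1.547, -0.347, -0.327]
force: [0.4, -0.2, -0.3]
gripper_width: 0.0854
[[ 0.91  0.42 -0.01]
 [ 0.01  0.    1.  ]
 [ 0.42 -0.91 -0.01]] [ 0.    0.23 -1.1   1.91  0.69  1.02  0.18]
scoop_grip [(0.56, array([318., 246.]), array([0.4545, 0.3356, 0.112 ]))]
scoop_lip []
scoop [(0.61, array([318., 164.]), array([0.455 , 0.3361, 0.004 ]))]
shift [-0.25 12.24  0.86] turn [ 0.6 -0.8 -0.1]
```

View pics/w1.png

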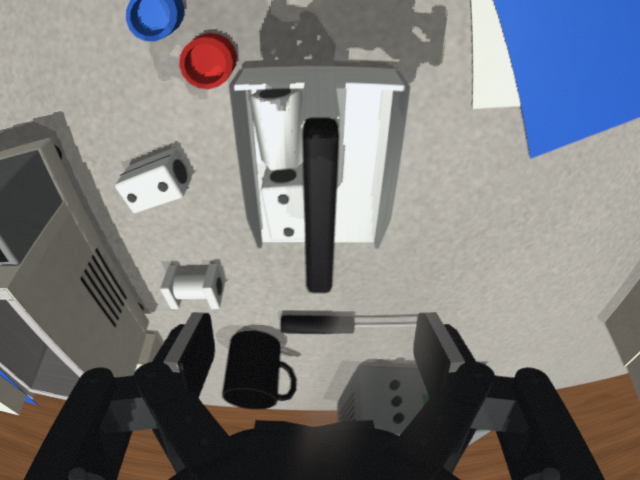

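```bash
python3 -m jog '[[[-0.25,6,0.3],[0.6,-0.8,0],8.5],[[-0.25,9,0.3],[0.6,-0.8,0],8.5],[[-0.25,12.2,0.3],[0.6,-0.8,0],8.5],[[-0.25,12.2,0.3],[0.6,-0.8,0],8.5],[[-0.25,12.2,0.3],[0.6,-0.8,0],8.5],[[-0.25,12.2,0.3],[0.6,-0.8,0],1],[[-0.25,12.2,0.3],[0.6,-0.8,0],1],[[-0.25,12.2,0.3],[0.6,-0.8,0],1],[[-0.25,12.2,0.3],[0.6,-0.8,0],1],[[-0.25,12.2,0.3],[0.6,-0.8,0],1],[[-0.25,12.2,0.3],[0.6,-0.8,0],1],[[-0.25,12.2,0.3],[0.6,-0.8,0],1]]' 120
python3 - <<'E'
from h import *
shot("wrist","w2");shot("side","s2")
print(get_obs()["joint_positions"].round(2))
E
```

```text
time: 5.1
ee_pos: [0.4496, 0.3394, 0.1078]
ee_rot: [-1.536, -0.359, -0.32]
force: [-1.4, 3.5, 4.5]
gripper_width: 0.0184
[-0.13  0.45 -0.93  1.97  1.    0.87 -0.04]
```

View pics/s2.png

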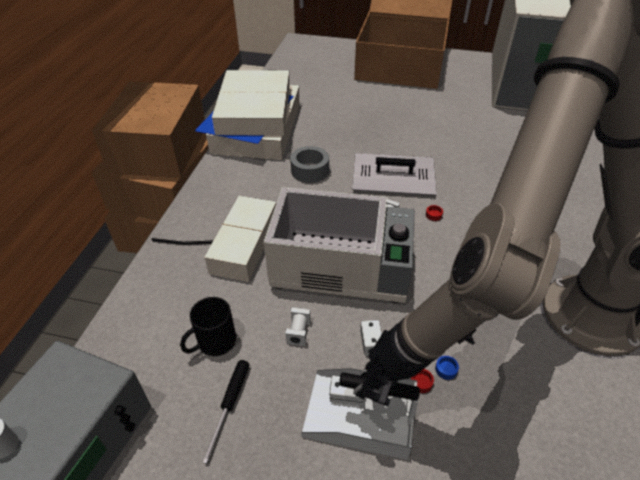

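```bash
python3 - <<'E'
from h import *
p,r=tool()
print(r.inv().apply([0,0,20]), r.inv().apply([0,0,2]))
E
```

```text
[  8.40259    -18.14920892   0.05193145] [ 0.840259   -1.81492089  0.00519315]
```

```bash
python3 -m jog '[[[0.84,-1.81,0],[0,0,0],1],[[2.1,-4.5,0],[0,0,0],1],[[3.4,-7.3,0],[0,0,0],1],[[4.8,-10.3,0],[0,0,0],1],[[6.2,-13.3,0],[0,0,0],1],[[7.4,-16,0],[0,0,0],1],[[8.4,-18.15,0],[0,0,0],1],[[8.4,-18.15,0],[0,0,0],1],[[8.4,-18.15,0],[0,0,0],1]]'
python3 - <<'E'
from h import *
shot("wrist","w3");shot("side","s3")
print(get_obs()["joint_positions"].round(2),get_obs()["ee_pos"])
E
```

```text
time: 6.1
ee_pos: [0.4489, 0.336, 0.304]
ee_rot: [-1.542, -0.353, -0.318]
force: [-1.2, -0.4, -7.5]
gripper_width: 0.0184
[ 0.09  0.23 -1.13  1.69  0.62  1.17  0.4 ] [0.44877555 0.33580827 0.30331413]
```

View pics/s3.png

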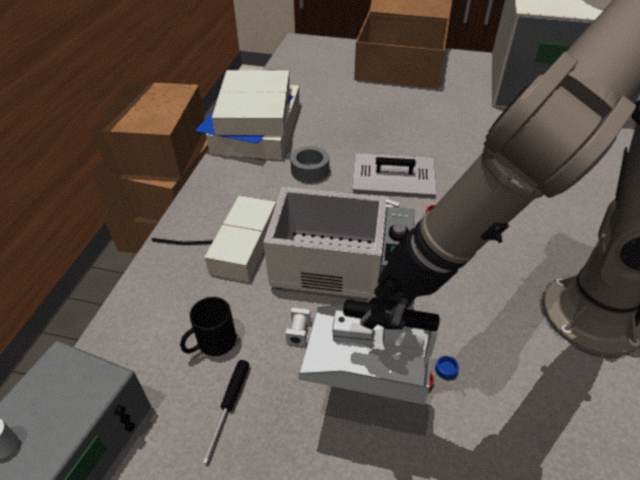

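View pics/w3.png

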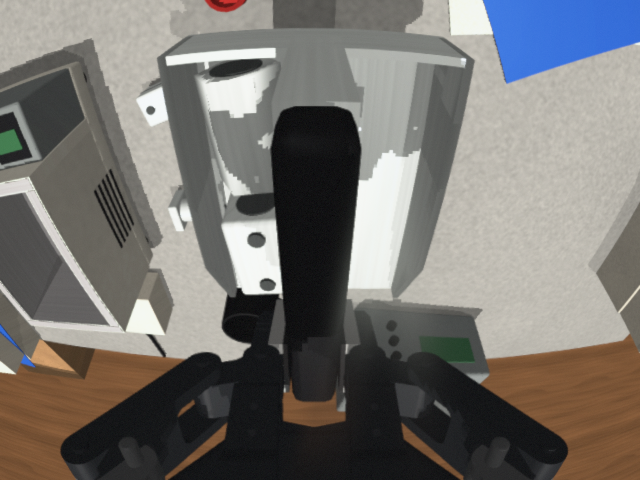

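```bash
cat >> h.py <<'E'
def H(h,lean):
    """tool rotation: scoop heading h deg, lean = deg wrist leaning to the back(+) ; tilt nose down t means lean-t"""
    a=np.radians(lean);h=np.radians(h);f=np.array([np.cos(h),np.sin(h),0]);ap=f*np.sin(a)+np.array([0,0,-np.cos(a)])
    return ap,rot(ap,[-np.sin(h),np.cos(h),0])
E
python3 - <<'E'
from h import *
ap,r=H(-85.3,25); f=np.array([np.cos(np.radians(85.3)),-np.sin(np.radians(85.3)),0])
g=np.array([.584,-.002,.318])-.023*f
print(g);move(g+.005*ap,r)
print((tool()[1].inv().apply([0,0,-1])))
E
```

```text
[0.58211541 0.02092266 0.318     ]
shift [ 11.85   4.39 -32.01] turn [-36.1  78.8  -0.3]
[-0.41402452  0.91025957  0.00334772]
```

```bash
python3 -m jog '[[[0.36,0.13,-0.96],[-1.1,2.4,0],1],[[0.95,0.35,-2.6],[-2.9,6.3,0],1],[[1.8,0.66,-4.8],[-5.4,11.8,0],1],[[2.6,0.97,-7],[-7.9,17.3,0],1],[[3.4,1.27,-9.3],[-10.5,22.9,0],1],[[4.3,1.6,-11.5],[-13,28.4,0],1],[[5.1,1.9,-13.8],[-15.5,33.9,0],1],[[5.9,2.2,-16],[-18,39.4,0],1],[[6.75,2.5,-18.2],[-20.6,44.9,0],1],[[7.6,2.8,-20.5],[-23.1,50.4,0],1],[[8.3,3.1,-22.4],[-25.3,55.2,0],1],[[8.9,3.3,-24],[-27,59,0],1]]'
python3 - <<'E'
from h import *
shot("side","s4")
print(get_obs()["joint_positions"].round(2),get_obs()["ee_pos"])
E
```

```text
time: 7.4
ee_pos: [0.5505, 0.0988, 0.3111]
ee_rot: [-1.607, 0.571, -1.187]
force: [-0.3, -0.0, -5.6]
gripper_width: 0.0186
[ 0.1   0.37 -0.78  1.46  0.68  1.53 -0.27] [0.55249072 0.09481559 0.3112781 ]
```

View pics/s4.png

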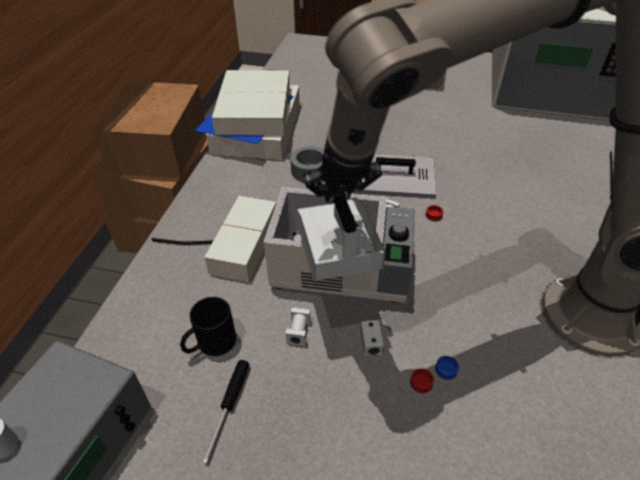

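```bash
python3 - <<'E'
from h import *
ap,r=H(-85.3,25); f=np.array([np.cos(np.radians(85.3)),-np.sin(np.radians(85.3)),0])
g=np.array([.584,-.002,.318])-.023*f
print(g);move(g+.005*ap,r)
E
```

```text
[0.58211541 0.02092266 0.318     ]
shift [ 7.48  3.21 -0.64] turn [-8.9 19.2 -0.2]
```

```bash
python3 -m jog '[[[1.9,0.8,-0.16],[-2.3,4.8,0],1],[[3.8,1.6,-0.3],[-4.5,9.7,0],1],[[5.6,2.4,-0.5],[-6.7,14.5,0],1],[[7,3,-0.6],[-8.3,17.8,0],1],[[7.5,3.2,-0.64],[-8.9,19.2,0],1],[[7.5,3.2,-0.64],[-8.9,19.2,0],1],[[7.5,3.2,-0.64],[-8.9,19.2,0],1]]'
python3 - <<'E'
from h import *
shot("side","s5");shot("top","t5");shot("wrist","w5")
print(get_obs()["joint_positions"].round(2),get_obs()["ee_pos"])
ap,r=H(-85.3,25); f=np.array([np.cos(np.radians(85.3)),-np.sin(np.radians(85.3)),0])
g=np.array([.584,-.002,.318])-.023*f
move(g+.005*ap,r)
E
```

```text
time: 8.15
ee_pos: [0.5804, 0.0262, 0.3152]
ee_rot: [-1.542, 0.89, -1.448]
force: [0.1, 1.0, -6.9]
gripper_width: 0.0182
[ 0.12  0.46 -0.68  1.3   0.67  1.66 -0.44] [0.58054376 0.02610387 0.31622831]
shift [0.56 0.56 0.1 ] turn [-0.4  0.7 -0.5]
```

View pics/s5.png

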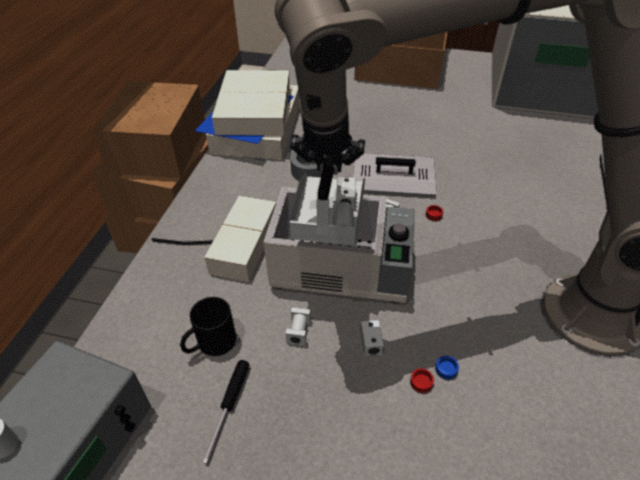

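View pics/w5.png

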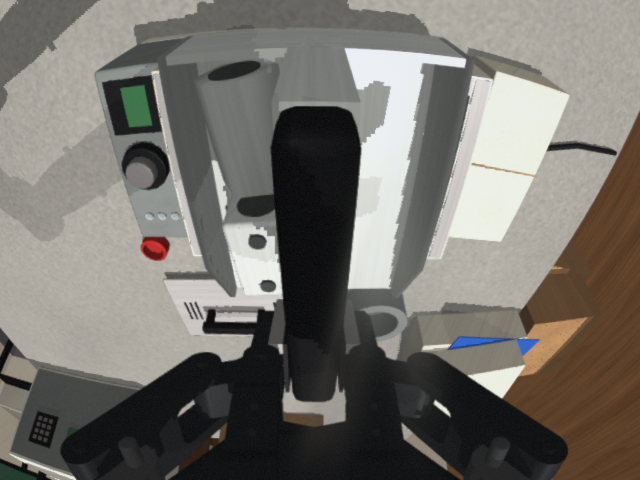

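View pics/t5.png

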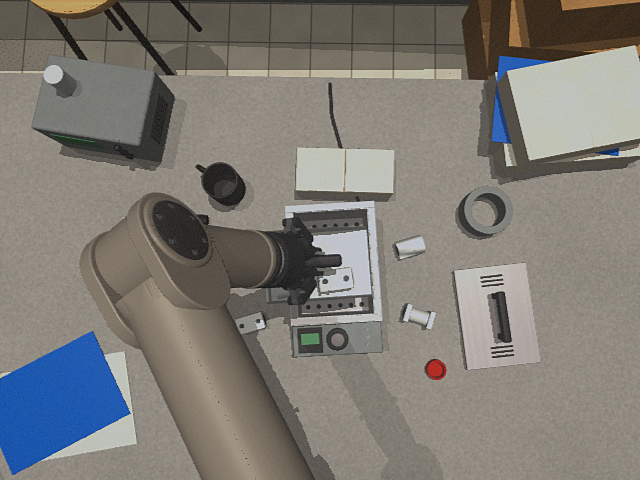

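```bash
python3 -m jog '[[[0.3,0.3,0],[0,0,6],1],[[0.3,0.5,0],[0,0,12],1],[[0.3,0.5,0],[0,0,18],1],[[0.3,0.5,0],[0,0,24],1],[[0.3,0.5,0],[0,0,27],1],[[0.3,0.5,0],[0,0,30],1],[[0.3,0.5,0],[0,0,33],1],[[0.3,0.5,0],[0,0,36],1],[[0.3,0.5,0],[0,0,39],1],[[0.3,0.5,0],[0,0,42],1],[[0.3,0.5,0],[0,0,45],1],[[0.3,0.5,0],[0,0,45],1]]'
python3 - <<'E'
from h import *
shot("side","s6");shot("top","t6");shot("wrist","w6")
print(get_obs()["joint_positions"].round(2),get_obs()["ee_pos"])
a=cv2.imread("pics/side1.png")
E
```

```text
time: 9.5
ee_pos: [0.5814, 0.016, 0.3114]
ee_rot: [-1.0, 1.302, -0.878]
force: [0.1, -0.6, -5.2]
gripper_width: 0.0182
[ 0.65  0.52 -0.84  1.25  0.03  1.52 -0.02] [0.58127212 0.0202033  0.31343128]
```

View pics/s6.png

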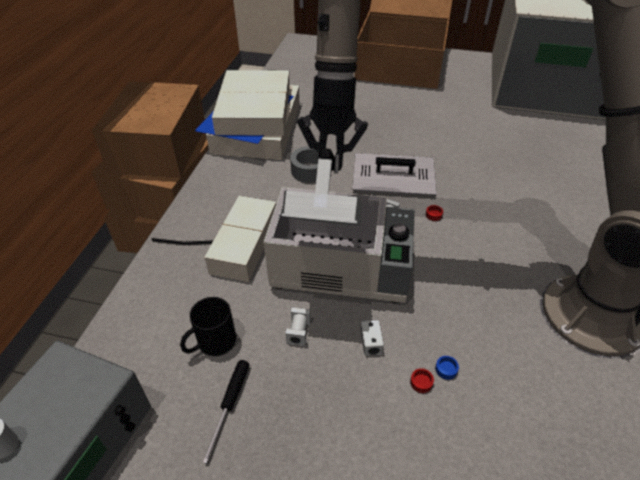

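View pics/w6.png

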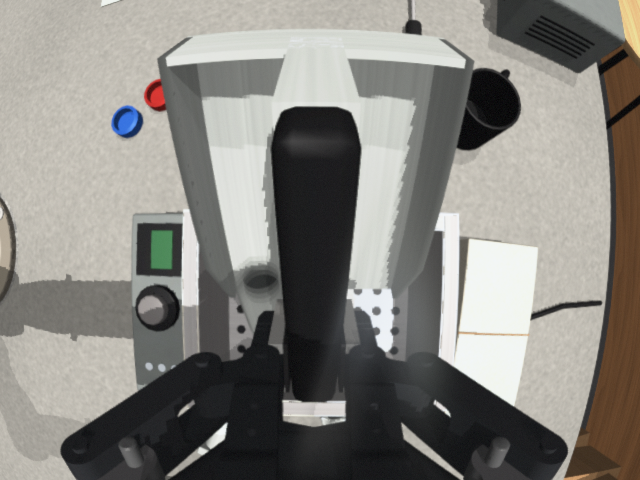

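View pics/t6.png

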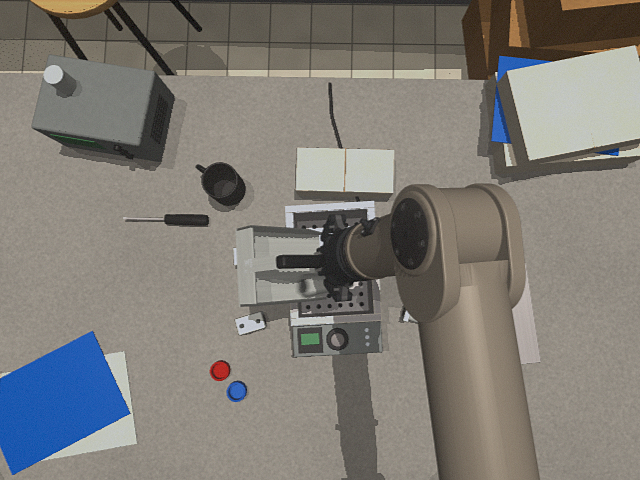

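```bash
python3 -m jog '[[[0,-0.2,0],[0,0,4],1],[[0,-0.4,0],[0,0,8],1],[[0,-0.6,0],[0,0,12],1],[[0,-0.6,0],[0,0,12],1],[[0,-0.6,0],[0,0,12],1],[[0,-0.6,0],[0,0,12],1]]'
python3 - <<'E'
from h import *
shot("side","s7");shot("wrist","w7")
print(get_obs()["joint_positions"].round(2),get_obs()["ee_pos"])
a=np.hstack([cv2.resize(cv2.imread(f"pics/{n}7.png"),(400,300)) for n in "sw"]);cv2.imwrite("pics/c7.png",a)
E
```

```text
time: 10.25
ee_pos: [0.5815, 0.0195, 0.3195]
ee_rot: [-0.845, 1.374, -0.711]
force: [0.0, 0.1, -3.7]
gripper_width: 0.0183
[ 0.76  0.59 -0.89  1.23 -0.11  1.53  0.06] [0.58146786 0.01934113 0.3194079 ]
```

View pics/c7.png

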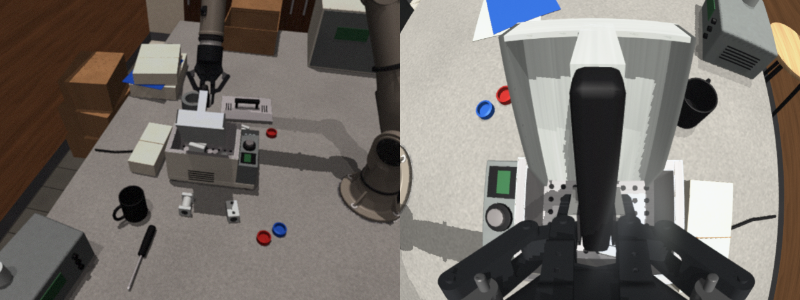

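```bash
python3 -m jog '[[[0,-1,0],[0,0,-8],1],[[0,-1,0],[0,0,-16],1],[[0,-1,0],[0,0,-24],1],[[0,-1,0],[0,0,-32],1],[[0,-1,0],[0,0,-40],1],[[0,-1,0],[0,0,-48],1],[[0,-1,0],[0,0,-56],1],[[0,-1,0],[0,0,-57],1]]'
python3 - <<'E'
from h import *
shot("side","s8")
print(get_obs()["joint_positions"].round(2),get_obs()["ee_pos"])
ap,r=H(1,25)
move([.449,.336,.30],r)
E
```

```text
time: 11.15
ee_pos: [0.5803, 0.0212, 0.3255]
ee_rot: [-1.543, 0.884, -1.437]
force: [-1.0, 2.4, -4.0]
gripper_width: 0.0182
[ 0.13  0.45 -0.67  1.28  0.66  1.67 -0.41] [0.5808264  0.01865471 0.32574601]
shift [-31.08 -11.18  -9.82] turn [ 35.5 -77.3  -0.6]
```

View pics/s8.png

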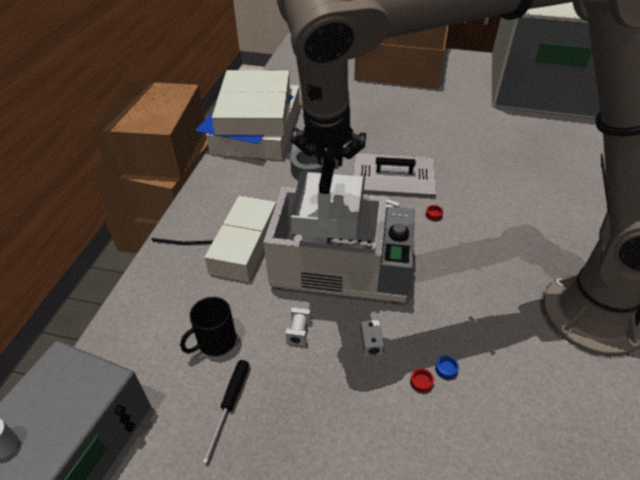

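```bash
python3 -m jog '[[[-1.5,-0.5,-0.5],[1.8,-3.9,0],1],[[-4.6,-1.7,-1.5],[5.3,-11.6,0],1],[[-7.8,-2.8,-2.5],[8.9,-19.3,0],1],[[-10.9,-3.9,-3.4],[12.4,-27,0],1],[[-14,-5,-4.4],[16,-34.8,-0.3],1],[[-17.1,-6.2,-5.4],[19.5,-42.5,-0.3],1],[[-20.2,-7.3,-6.4],[23.1,-50.2,-0.4],1],[[-23.3,-8.4,-7.4],[26.6,-58,-0.4],1],[[-26.4,-9.5,-8.3],[30.2,-65.7,-0.5],1],[[-29,-10.4,-9.2],[33.2,-72,-0.6],1],[[-31.1,-11.2,-9.8],[35.5,-77.3,-0.6],1],[[-31.1,-11.2,-9.8],[35.5,-77.3,-0.6],1]]'
python3 - <<'E'
from h import *
print(get_obs()["joint_positions"].round(2),get_obs()["ee_pos"])
ap,r=H(1,25)
move([.449,.339,.115],r)
shot("side","s9")
E
```

```text
time: 12.4
ee_pos: [0.4524, 0.3326, 0.3]
ee_rot: [-1.542, -0.35, -0.336]
force: [-0.9, 0.1, -3.7]
gripper_width: 0.0182
[ 0.09  0.23 -1.11  1.7   0.62  1.16  0.38] [0.45235795 0.33262194 0.30003034]
shift [-8.13 16.62  0.66] turn [ 0.3 -0.4  0.1]
```

View pics/s9.png

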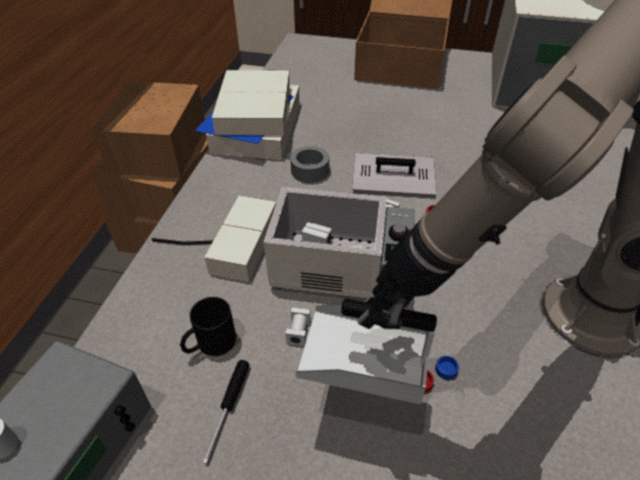

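```bash
python3 -m jog '[[[-1.9,3.8,0.2],[0,0,0],1],[[-3.8,7.6,0.4],[0,0,0],1],[[-5.7,11.4,0.6],[0,0,0],1],[[-7,14.2,0.66],[0,0,0],1],[[-7.7,15.7,0.66],[0,0,0],1],[[-8.1,16.6,0.66],[0,0,0],1],[[-8.3,17,0.66],[0,0,0],1],[[-8.4,17.3,0.66],[0,0,0],1],[[-8.4,17.3,0.66],[0,0,0],1]]'
python3 - <<'E'
from h import *
ap,r=H(1,25)
move([.449,.339,.108],r)
E
```

```text
time: 13.35
ee_pos: [0.452, 0.3355, 0.1094]
ee_rot: [-1.549, -0.351, -0.343]
force: [-7.3, -5.4, 8.4]
gripper_width: 0.0185
shift [-0.33 -0.    0.36] turn [ 0.7 -0.6  0.3]
```

```bash
python3 -m jog '[[[0,0,0],[0,0,0],4],[[0,0,0],[0,0,0],7],[[0,0,0],[0,0,0],8.5],[[0,0,0],[0,0,0],8.5],[[0,-3,0],[0,0,0],8.5],[[0,-7,0],[0,0,0],8.5],[[0,-12,0],[0,0,0],8.5],[[0,-16,0],[0,0,0],8.5],[[0,-16,0],[0,0,0],8.5]]'
python3 - <<'E'
from h import *
shot("top","t10");shot("side","s10")
for d in silhouettes("top","fitting_1")[:9]: print(round(d["p"],2),np.round(d["uv"]),d["mask"].sum(),maskpose("top",d["mask"],.036))
print(tool()[0])
E
```

```text
time: 14.25
ee_pos: [0.3825, 0.3417, 0.2579]
ee_rot: [-1.537, -0.36, -0.342]
force: [-0.0, -0.5, -0.4]
gripper_width: 0.085
0.89 [331. 286.] 476 [539.2  -2.5  60.3  39.8  46.2]
0.87 [251. 328.] 509 [456.2 177.8  66.7  38.8 -72.1]
0.83 [410. 245.] 503 [ 635.6 -176.5   66.1   41.2  -72.1]
0.68 [356. 249.] 481 [628.  -46.5  66.1  39.1 -10.2]
0.68 [248. 255.] 404 [606.8 188.9  68.5  36.9 -86.4]
0.66 [417. 318.] 498 [ 480.5 -194.5   72.3   38.9   74.2]
0.61 [183. 327.] 5411 [443.5 330.7 205.1 142.3   0. ]
[0.38365179 0.33605744 0.25136669]
```

View pics/t10.png

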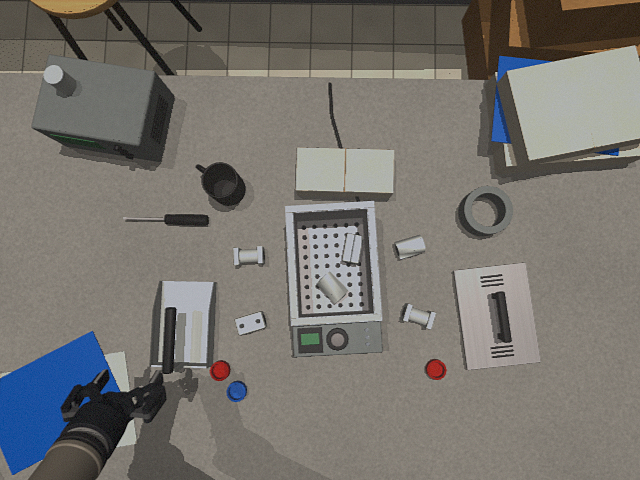

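View pics/s10.png

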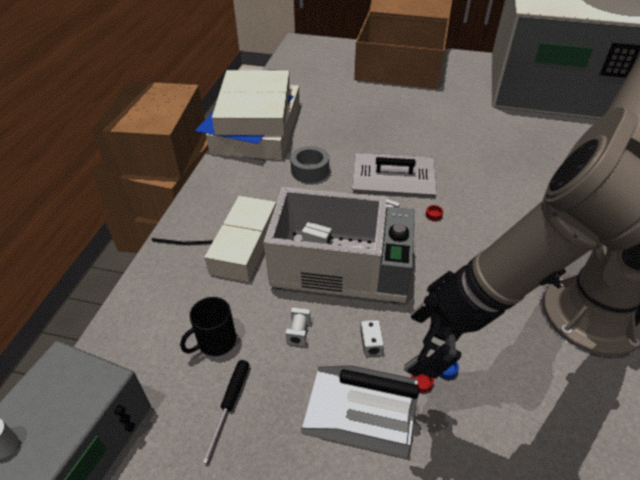

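```bash
cat >> h.py <<'E'
def down(x,y,z,yaw):
    c=np.radians(yaw); move([x,y,z],rot([0,0,-1],[np.cos(c),np.sin(c),0]))
E
python3 - <<'E'
from h import *
down(.456,.178,.13,18)
E
```

```text
shift [  1.26  14.1  -15.78] turn [-15.6  71.2  21.9]
```

```bash
python3 -m jog '[[[1.26,14.1,-15.8],[-15.6,71.2,21.9],8.5],[[1.26,14.1,-15.8],[-15.6,71.2,21.9],8.5],[[1.26,14.1,-15.8],[-15.6,71.2,21.9],8.5],[[1.26,14.1,-15.8],[-15.6,71.2,21.9],8.5],[[1.26,14.1,-15.8],[-15.6,71.2,21.9],8.5],[[1.26,14.1,-15.8],[-15.6,71.2,21.9],8.5],[[1.26,14.1,-15.8],[-15.6,71.2,21.9],8.5],[[1.26,14.1,-15.8],[-15.6,71.2,21.9],8.5],[[1.26,14.1,-15.8],[-15.6,71.2,21.9],8.5],[[1.26,14.1,-15.8],[-15.6,71.2,21.9],8.5],[[1.26,14.1,-15.8],[-15.6,71.2,21.9],8.5]]'
python3 - <<'E'
from h import *
shot("wrist","w11")
for d in silhouettes("wrist","fitting_1")[:4]: print(round(d["p"],2),np.round(d["uv"]),d["mask"].sum(),maskpose("wrist",d["mask"],.036))
print(get_obs()["joint_positions"].round(2))
down(.456,.178,.02,18)
E
```

```text
time: 15.5
ee_pos: [0.455, 0.1781, 0.1286]
ee_rot: [-1.345, 0.975, -0.971]
force: [0.2, 0.0, -0.4]
gripper_width: 0.0851
0.9 [505. 290.] 4528 [598.5 193.1  74.9  62.6 -84.5]
0.89 [314. 245.] 5999 [453.5 185.   67.7  38.4 -72. ]
[ 0.23  0.4  -0.81  1.82  0.33  1.06 -0.39]
shift [ 0.14 10.94  0.11] turn [ 0.1  0.2 -0. ]
```

View pics/w11.png

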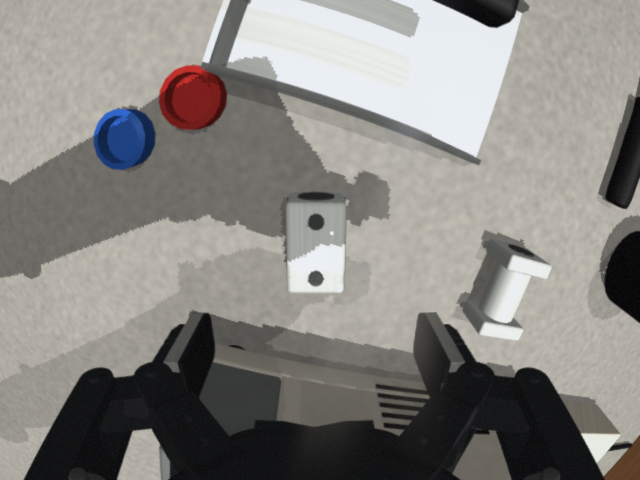

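```bash
python3 -m jog '[[[0.1,5,0],[0,0,0],8.5],[[0.1,9,0],[0,0,0],8.5],[[0.1,10.9,0],[0,0,0],8.5],[[0.1,10.9,0],[0,0,0],8.5],[[0.1,10.9,0],[0,0,0],3],[[0.1,10.9,0],[0,0,0],3],[[0.1,10.9,0],[0,0,0],3],[[0.1,10.9,0],[0,0,0],3],[[0.1,10.9,0],[0,0,0],3],[[0.1,10.9,0],[0,0,0],3],[[0.1,9.5,0],[0,0,0],3],[[0.1,5.5,0],[0,0,0],3]]' 80
python3 - <<'E'
from h import *
down(.588,.03,.26,4.7)
E
```

```text
time: 16.8
ee_pos: [0.4531, 0.1761, 0.0736]
ee_rot: [-1.349, 0.979, -0.97]
force: [-0.2, -0.7, -1.8]
gripper_width: 0.0369
shift [ 18.07 -18.71   8.14] turn [ 0.5 13.4  0. ]
```

```bash
python3 -m jog '[[[0,-5,0],[0,0,0],3],[[0,-10,0],[0,0,0],3],[[1,-14.7,0.5],[0,1,0],3],[[5,-18,2],[0,5,0],3],[[9,-18.7,4],[0,8,0],3],[[14,-18.7,6.3],[0,13.4,0],3],[[18,-18.7,8.1],[0,13.4,0],3],[[18,-18.7,8.1],[0,13.4,0],3],[[18,-18.7,8.1],[0,13.4,0],3]]'
python3 - <<'E'
from h import *
down(.588,.03,.12,4.7)
down(.588,.03,.26,4.7)
E
```

```text
time: 17.7
ee_pos: [0.5889, 0.0303, 0.2618]
ee_rot: [-1.245, 1.154, -1.149]
force: [0.3, 2.0, -0.9]
gripper_width: 0.0366
shift [ 0.05 14.18 -0.07] turn [ 0.1 -0.2 -0.1]
shift [ 0.02  0.18 -0.09] turn [ 0.1 -0.2 -0.1]
```

```bash
python3 -m jog '[[[0,5,0],[0,0,0],3],[[0,10,0],[0,0,0],3],[[0,14.2,0],[0,0,0],3],[[0,14.2,0],[0,0,0],3],[[0,14.2,0],[0,0,0],5.5],[[0,14.2,0],[0,0,0],5.5],[[0,14.2,0],[0,0,0],5.5],[[0,10,0],[0,0,0],5.5],[[0,5,0],[0,0,0],5.5],[[0,0,0],[0,0,0],5.5],[[0,0,0],[0,0,0],8.5]]'
python3 - <<'E'
from h import *
shot("wrist","w12")
down(.605,.192,.13,3.6)
E
```

```text
time: 18.8
ee_pos: [0.5937, 0.0342, 0.2731]
ee_rot: [-1.23, 1.136, -1.156]
force: [0.6, 0.8, -0.8]
gripper_width: 0.068
shift [-15.67  13.97   2.41] turn [-0.8  1.1 -0.1]
```

View pics/w12.png

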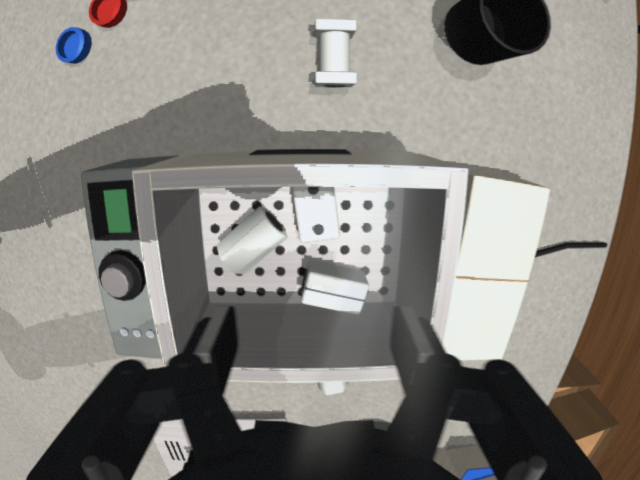

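```bash
python3 -m jog '[[[-5,0,0.8],[0,0,0],8.5],[[-10,0,1.6],[0,0,0],8.5],[[-15.6,1,2.4],[-0.8,1,0],8.5],[[-15.6,5,2.4],[-0.8,1,0],8.5],[[-15.6,10,2.4],[-0.8,1,0],8.5],[[-15.6,14,2.4],[-0.8,1,0],8.5],[[-15.6,14,2.4],[-0.8,1,0],8.5],[[-15.6,14,2.4],[-0.8,1,0],8.5]]'
python3 - <<'E'
from h import *
shot("wrist","w13");shot("top","t13")
for d in silhouettes("wrist","fitting_2")[:4]: print(round(d["p"],2),np.round(d["uv"]),d["mask"].sum(),maskpose("wrist",d["mask"],.03))
for d in pinpoint("wrist","fitting_5")[:4]: print(round(d["p"],2),np.round(d["uv"]),onz("wrist",d["uv"],.02))
down(.607,.189,.02,3.6)
E
```

```text
time: 19.65
ee_pos: [0.6001, 0.1893, 0.1226]
ee_rot: [-1.249, 1.173, -1.155]
force: [0.6, 0.0, 1.1]
gripper_width: 0.0848
0.94 [326. 252.] 6176 [609.8 190.7  76.7  42.  -85.2]
0.19 [508. 374.] 3594 [833.2  75.9 175.7  45.4 -30.2]
0.65 [327. 250.] [0.60981849 0.18940238 0.02      ]
shift [ 0.2  10.55  0.58] turn [ 0.5  0.  -0.2]
```

View pics/w13.png

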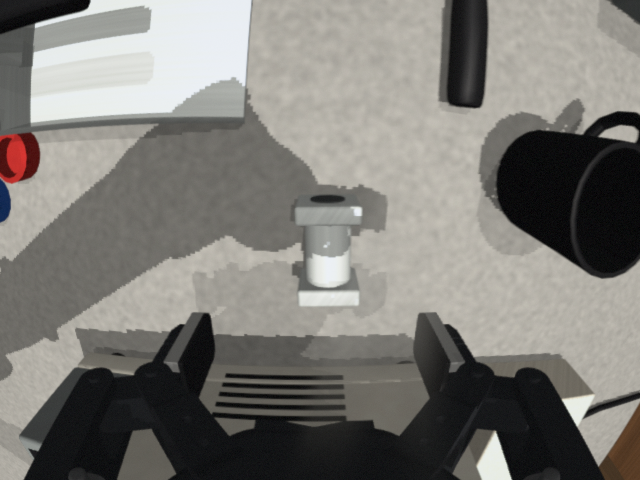

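```bash
python3 -m jog '[[[0.1,5,0.7],[0.5,0,0],8.5],[[0.1,9,0.7],[0.5,0,0],8.5],[[0.1,10.6,0.7],[0.5,0,0],8.5],[[0.1,10.6,0.7],[0.5,0,0],8.5],[[0.1,10.6,0.7],[0.5,0,0],2],[[0.1,10.6,0.7],[0.5,0,0],2],[[0.1,10.6,0.7],[0.5,0,0],2],[[0.1,10.6,0.7],[0.5,0,0],2],[[0.1,10.6,0.7],[0.5,0,0],2],[[0.1,10.6,0.7],[0.5,0,0],2],[[0.1,10.6,0.7],[0.5,0,0],2],[[0.1,8,0.7],[0.5,0,0],2]]' 80
python3 - <<'E'
from h import *
down(.655,.03,.26,4.7)
E
```

```text
time: 21.05
ee_pos: [0.6035, 0.1873, 0.0394]
ee_rot: [-1.249, 1.17, -1.158]
force: [-0.7, 0.6, -2.0]
gripper_width: 0.0279
shift [ 16.06 -22.08   3.86] turn [ 0.7 -1.   0.1]
```

```bash
python3 -m jog '[[[0,-5,0],[0,0,0],2],[[0,-10,0],[0,0,0],2],[[0,-15,0],[0,0,0],2],[[1,-20,0.5],[0.5,-1,0],2],[[5,-22,1.5],[0.5,-1,0],2],[[10,-22,2.2],[0.5,-1,0],2],[[15,-22,2.5],[0.5,-1,0],2],[[16,-22,2.6],[0.5,-1,0],2],[[16,-22,2.6],[0.5,-1,0],2],[[16,-22,2.6],[0.5,-1,0],2]]'
python3 - <<'E'
from h import *
down(.641,.03,.12,4.7)
print(get_obs()["gripper_width"])
E
```

```text
time: 22.05
ee_pos: [0.6428, 0.0326, 0.2618]
ee_rot: [-1.243, 1.147, -1.147]
force: [-0.3, 1.7, -0.3]
gripper_width: 0.0278
shift [ 0.28 14.17 -0.24] turn [-0.2  0.1 -0.2]
0.027773322927450012
```

```bash
python3 -m jog '[[[0.2,5,-0.2],[0,0,0],2],[[0.2,10,-0.2],[0,0,0],2],[[0.2,14,-0.2],[0,0,0],2],[[0.2,14,-0.2],[0,0,0],2],[[0.2,14,-0.2],[0,0,0],4.6],[[0.2,14,-0.2],[0,0,0],4.6],[[0.2,14,-0.2],[0,0,0],4.6],[[0.2,10,-0.2],[0,0,0],4.6],[[0.2,5,-0.2],[0,0,0],4.6],[[0.2,0,-0.2],[0,0,0],4.6],[[0.2,0,-0.2],[0,0,0],8.5]]'
python3 - <<'E'
from h import *
shot("wrist","w14");shot("side","s14")
for d in silhouettes("side","fitting_2")[:7]: print(round(d["p"],2),np.round(d["uv"]),d["mask"].sum(),maskpose("side",d["mask"],.036))
down(.6355,-.1765,.13,17.9)
print(get_obs()["joint_positions"].round(2))
E
```

```text
time: 23.15
ee_pos: [0.6461, 0.031, 0.2738]
ee_rot: [-1.226, 1.134, -1.158]
force: [-0.3, 0.2, 0.4]
gripper_width: 0.0593
0.85 [319. 234.] 500 [629.3 -64.4  75.1  64.2  -8. ]
0.58 [394. 205.] 78 [ 467.1 -217.    30.6   27.1   13.2]
0.57 [356. 245.] 54 [532.9 -51.1  30.5  16.4  13.3]
shift [20.43 13.35 -2.41] turn [ -0.4 -13.2   0. ]
[ 0.33  0.58 -0.7   1.18  0.36  1.49 -0.23]
```

View pics/w14.png

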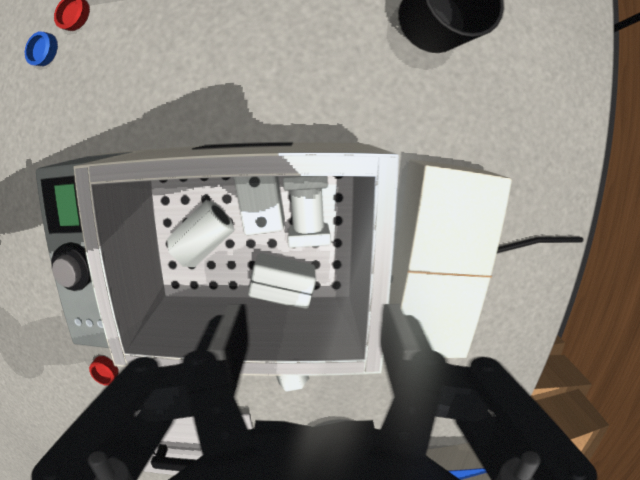

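```bash
python3 -m jog '[[[5,0,-0.5],[0,-3,0],8.5],[[10,0,-1],[0,-7,0],8.5],[[15,0,-1.8],[0,-11,0],8.5],[[20.4,1,-2.4],[0,-13.2,0],8.5],[[20.4,5,-2.4],[-0.4,-13.2,0],8.5],[[20.4,9,-2.4],[-0.4,-13.2,0],8.5],[[20.4,13.3,-2.4],[-0.4,-13.2,0],8.5],[[20.4,13.3,-2.4],[-0.4,-13.2,0],8.5],[[20.4,13.3,-2.4],[-0.4,-13.2,0],8.5]]'
python3 - <<'E'
from h import *
shot("wrist","w15")
for d in silhouettes("wrist","fitting_3")[:4]: print(round(d["p"],2),np.round(d["uv"]),d["mask"].sum(),maskpose("wrist",d["mask"],.03))
for d in pinpoint("wrist","fitting_3")[:4]: print(round(d["p"],2),np.round(d["uv"]),onz("wrist",d["uv"],.018))
down(.636,-.1765,.02,17.9)
E
```

```text
time: 24.2
ee_pos: [0.6339, -0.1765, 0.1278]
ee_rot: [-1.344, 0.981, -0.972]
force: [0.6, -0.2, 1.5]
gripper_width: 0.085
0.67 [105. 206.] 5203 [ 483.9 -197.    85.    53.6   73.7]
0.65 [380.  29.] 5654 [631.9 -25.9  82.9  35.9   4.8]
0.62 [318. 247.] 5841 [ 639.1 -178.8   71.3   40.5  -72.1]
0.55 [457.   3.] 111 [670.6   9.8  19.9   3.6  27.5]
0.83 [105. 209.] [ 0.4802006  -0.19821361  0.018     ]
0.8 [379.  40.] [ 0.63406157 -0.03238526  0.018     ]
0.69 [317. 247.] [ 0.63978104 -0.1783384   0.018     ]
shift [-0.02 11.18 -0.09] turn [-0.1 -0.   0.1]
```

View pics/w15.png

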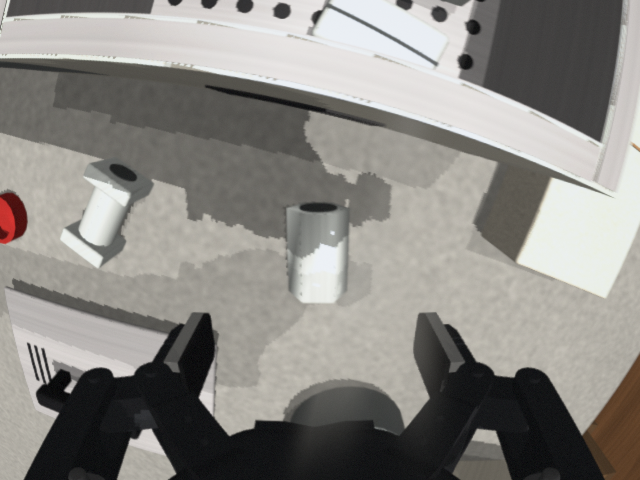

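```bash
cat >> h.py <<'E'
def leanmv(x,y,z,yaw,lean):
    """lean>0: body leans toward tool +x side (app tips to -x side)"""
    c=np.radians(yaw);a=np.radians(lean);p=np.array([-np.sin(c),np.cos(c),0]); ap=p*np.sin(a)+np.array([0,0,-np.cos(a)])
    move(np.array([x,y,z]),rot(ap,[np.cos(c),np.sin(c),0]))
E
python3 - <<'E'
from h import *
leanmv(.637,-.1775,.08,17.9,15)
leanmv(.637,-.1775,.022,17.9,15)
E
```

```text
shift [ 0.12  5.18 -0.02] turn [-0.1 -0.  15.1]
shift [ 0.11 10.98 -0.03] turn [-0.1 -0.  15.1]
```

```bash
python3 -m jog '[[[0.1,2,0],[0,0,8],8.5],[[0.1,5,0],[0,0,15],8.5],[[0.1,8,0],[0,0,15],8.5],[[0.1,10.9,0],[0,0,15],8.5],[[0.1,10.9,0],[0,0,15],8.5],[[0.1,10.9,0],[0,0,15],3],[[0.1,10.9,0],[0,0,15],3],[[0.1,10.9,0],[0,0,15],3],[[0.1,10.9,0],[0,0,15],3],[[0.1,10.9,0],[0,0,15],3],[[0.1,10.9,0],[0,0,15],3],[[0.1,8,0],[0,0,15],3]]' 80
python3 - <<'E'
from h import *
down(.54,.04,.26,4.7)
down(.636,-.1765,.26,17.9)
E
```

```text
time: 25.55
ee_pos: [0.6323, -0.1778, 0.0465]
ee_rot: [-1.183, 1.128, -0.772]
force: [-1.2, -0.6, -0.5]
gripper_width: 0.0375
shift [-28.32 -14.43  -2.28] turn [  2.3  13.1 -15. ]
shift [ -5.59 -20.61   0.2 ] turn [  0.5  -0.1 -15.2]
```

```bash
python3 -m jog '[[[-1.3,-5,0],[0,0,-3],3],[[-2.7,-10,0],[0,0,-7],3],[[-4.1,-15,0],[0,0,-11],3],[[-5.6,-20.6,0.2],[0.5,0,-15],3],[[-5.6,-20.6,0.2],[0.5,0,-15],3],[[-5.6,-20.6,0.2],[0.5,0,-15],3],[[-5.6,-20.6,0.2],[0.5,0,-15],3]]'
python3 - <<'E'
from h import *
down(.545,-.038,.26,4.7)
E
```

```text
time: 26.25
ee_pos: [0.6364, -0.1769, 0.2609]
ee_rot: [-1.337, 0.977, -0.978]
force: [-0.5, 0.4, -2.7]
gripper_width: 0.0377
shift [-16.01   0.09  -4.47] turn [-0.2 13.1 -0.1]
```

```bash
python3 -m jog '[[[-5,0,-1.4],[0,5,0],3],[[-10,0,-2.8],[0,10,0],3],[[-15,0,-4.2],[0,13.1,0],3],[[-16,0,-4.5],[0,13.1,0],3],[[-16,0,-4.5],[0,13.1,0],3],[[-16,4,-4.5],[0,13.1,0],3],[[-16,8,-4.5],[0,13.1,0],3],[[-16,13,-4.5],[0,13.1,0],3],[[-16,13,-4.5],[0,13.1,0],3],[[-16,13,-4.5],[0,13.1,0],5.5],[[-16,13,-4.5],[0,13.1,0],5.5],[[-16,13,-4.5],[0,13.1,0],5.5]]'
python3 -m jog '[[[0,-4,0],[0,0,0],5.5],[[0,-8,0],[0,0,0],5.5],[[0,-13,0],[0,0,0],7],[[0,-13,0],[0,0,0],8.5],[[0,-13,0],[0,0,0],8.5]]'
python3 - <<'E'
from h import *
shot("wrist","w16");shot("top","t16")
for d in silhouettes("top","fitting_3")[:9]: print(round(d["p"],2),np.round(d["uv"]),d["mask"].sum(),maskpose("top",d["mask"],.036))
down(.4805,-.1945,.13,-15.8)
E
```

```text
time: 27.45
ee_pos: [0.5485, -0.0374, 0.1347]
ee_rot: [-1.238, 1.142, -1.153]
force: [0.6, -0.4, 0.4]
gripper_width: 0.055
time: 27.95
ee_pos: [0.5471, -0.0371, 0.2655]
ee_rot: [-1.238, 1.14, -1.153]
force: [0.1, 0.1, 0.2]
gripper_width: 0.0851
0.83 [316. 242.] 492 [648.   33.6  70.5  44.3 -81.6]
0.77 [313. 262.] 455 [600.4  42.7  63.7  42.2 -79.3]
0.51 [322. 285.] 94 [542.6  21.8  33.7  18.    1.3]
shift [15.11 13.08 -7.73] turn [-0.2 20.5 -0.1]
```

View pics/w16.png

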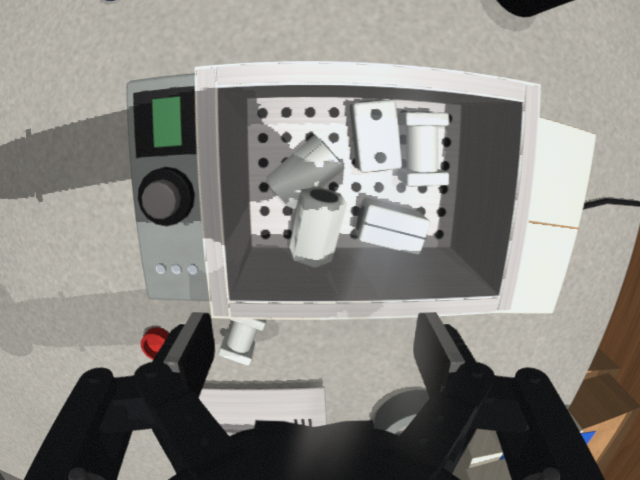

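```bash
python3 -m jog '[[[5,0,-2.5],[0,7,0],8.5],[[10,0,-5],[0,14,0],8.5],[[15.1,1,-7.7],[0,20.5,0],8.5],[[15.1,5,-7.7],[0,20.5,0],8.5],[[15.1,9,-7.7],[0,20.5,0],8.5],[[15.1,13,-7.7],[0,20.5,0],8.5],[[15.1,13,-7.7],[0,20.5,0],8.5],[[15.1,13,-7.7],[0,20.5,0],8.5]]'
python3 - <<'E'
from h import *
shot("wrist","w17")
for d in silhouettes("wrist","fitting_2")[:4]: print(round(d["p"],2),np.round(d["uv"]),d["mask"].sum(),maskpose("wrist",d["mask"],.03))
for d in pinpoint("wrist","fitting_2")[:4]: print(round(d["p"],2),np.round(d["uv"]),onz("wrist",d["uv"],.02))
leanmv(.4805,-.1955,.022,-15.8,15)
E
```

```text
time: 28.9
ee_pos: [0.4811, -0.1936, 0.1309]
ee_rot: [-1.062, 1.409, -1.407]
force: [0.7, 0.1, 1.4]
gripper_width: 0.0854
0.94 [313. 250.] 5638 [ 481.8 -198.5   77.    42.1   72.9]
0.85 [311. 248.] [ 0.48205212 -0.19696754  0.02      ]
shift [ 0.25 11.16 -0.35] turn [-0.5  0.1 14.8]
```

View pics/w17.png

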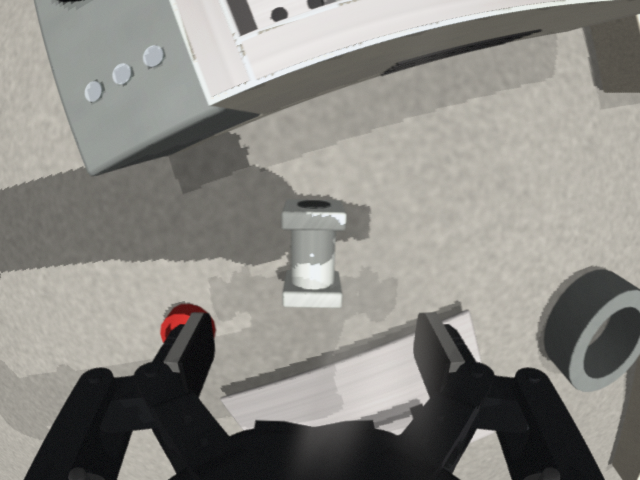

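```bash
python3 -m jog '[[[0.2,2,-0.2],[0,0,8],8.5],[[0.2,5,-0.2],[0,0,15],8.5],[[0.2,8,-0.2],[0,0,15],8.5],[[0.2,11.1,-0.2],[0,0,15],8.5],[[0.2,11.1,-0.2],[0,0,15],8.5],[[0.2,11.1,-0.2],[0,0,15],2],[[0.2,11.1,-0.2],[0,0,15],2],[[0.2,11.1,-0.2],[0,0,15],2],[[0.2,11.1,-0.2],[0,0,15],2],[[0.2,11.1,-0.2],[0,0,15],2],[[0.2,11.1,-0.2],[0,0,15],2],[[0.2,11.1,-0.2],[0,0,15],2]]' 80
python3 - <<'E'
from h import *
down(.4805,-.195,.26,-15.8)
down(.625,-.04,.26,4.7)
E
```

```text
time: 30.25
ee_pos: [0.4809, -0.1956, 0.0223]
ee_rot: [-0.84, 1.484, -1.221]
force: [-2.3, 0.1, 7.0]
gripper_width: 0.0276
shift [ -6.26 -22.93   0.1 ] turn [ -0.4   0.  -15.2]
shift [-24.44 -17.94   9.78] turn [ -3.1 -20.3 -14.9]
```

```bash
python3 -m jog '[[[-1.3,-5,0],[0,0,-3],2],[[-2.7,-10,0],[0,0,-7],2],[[-4.1,-15,0],[0,0,-11],2],[[-5.5,-20,0],[0,0,-15],2],[[-6.2,-22.9,0],[0,0,-15],2],[[-6.2,-22.9,0],[0,0,-15],2],[[-6.2,-22.9,0],[0,0,-15],2]]'
python3 - <<'E'
from h import *
down(.585,-.02,.26,4.7)
E
```

```text
time: 30.95
ee_pos: [0.479, -0.1949, 0.2586]
ee_rot: [-1.06, 1.405, -1.411]
force: [-0.5, 0.1, -0.7]
gripper_width: 0.0273
shift [-19.72  -0.06   5.44] turn [ -0.4 -20.5  -0.1]
```

```bash
python3 -m jog '[[[-5,0,1.4],[0,-6,0],2],[[-10,0,2.8],[0,-13,0],2],[[-15,0,4.2],[0,-20.5,0],2],[[-19.7,0,5.4],[0,-20.5,0],2],[[-19.7,0,5.4],[0,-20.5,0],2],[[-19.7,4,5.4],[0,-20.5,0],2],[[-19.7,8,5.4],[0,-20.5,0],2],[[-19.7,13,5.4],[0,-20.5,0],2],[[-19.7,13.2,5.4],[0,-20.5,0],2],[[-19.7,13.2,5.4],[0,-20.5,0],4.6],[[-19.7,13.2,5.4],[0,-20.5,0],4.6],[[-19.7,13.2,5.4],[0,-20.5,0],4.6]]'
python3 -m jog '[[[0,-4,0],[0,0,0],4.6],[[0,-8,0],[0,0,0],4.6],[[0,-13,0],[0,0,0],6],[[0,-15,0],[0,0,0],8.5],[[0,-15,0],[0,0,0],8.5]]'
python3 - <<'E'
from h import *
shot("wrist","w18");shot("top","t18");shot("side","s18")
for d in silhouettes("top","lid")[:2]: print(round(d["p"],2),np.round(d["uv"]),d["mask"].sum(),maskpose("top",d["mask"],.017))
for d in pinpoint("top","lid_handle")[:2]: print(d["p"],onz("top",d["uv"],.053))
for d in pinpoint("side","lid_handle")[:2]: print(d["p"],onz("side",d["uv"],.053))
E
```

```text
time: 32.15
ee_pos: [0.5869, -0.0197, 0.1293]
ee_rot: [-1.238, 1.143, -1.152]
force: [0.2, -0.2, 0.5]
gripper_width: 0.0463
time: 32.65
ee_pos: [0.5871, -0.0192, 0.2834]
ee_rot: [-1.233, 1.137, -1.156]
force: [0.6, -0.4, -0.1]
gripper_width: 0.0847
0.98 [497. 315.] 7385 [ 483.4 -376.7  227.   166.5    7.6]
0.69 [ 0.48744975 -0.37234538  0.053     ]
0.67 [ 0.47956719 -0.36166323  0.053     ]
0.62 [0.45491372 0.30252216 0.053     ]
```

View pics/w18.png

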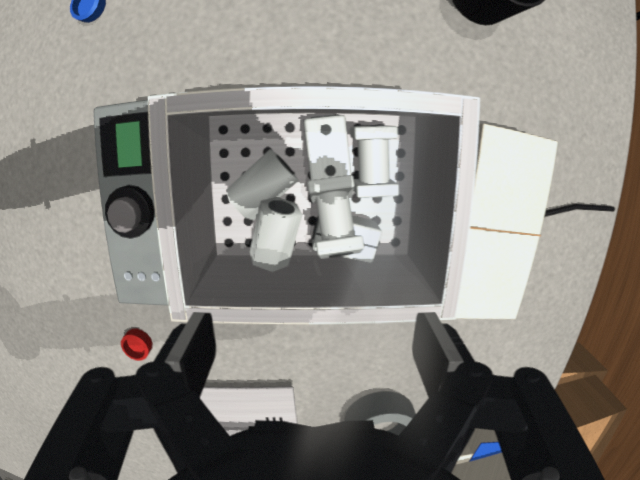

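View pics/s18.png

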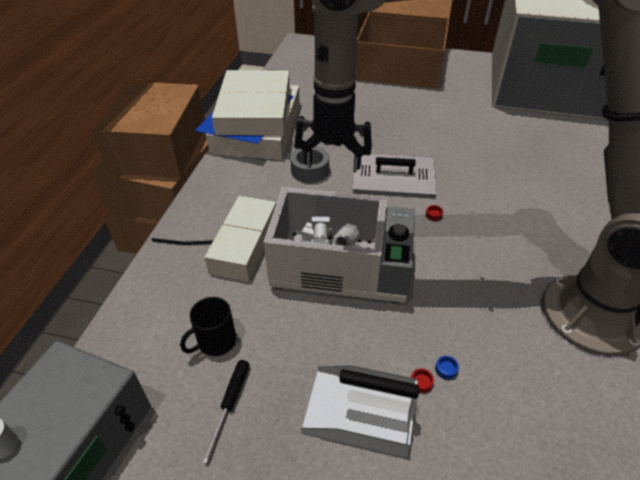

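```bash
python3 - <<'E'
from h import *
a=cv2.imread("pics/t10.png")[195:360,280:390]
cv2.imwrite("pics/z2.png",cv2.resize(a,None,fx=3.6,fy=3.6,interpolation=cv2.INTER_CUBIC))
b=cv2.imread("pics/s10.png")[180:310,260:420]
cv2.imwrite("pics/z3.png",cv2.resize(b,None,fx=4.6,fy=4.6,interpolation=cv2.INTER_CUBIC))
down(.4835,-.3765,.25,-82.4)
# predicted outlines for mouth hypothesis
for m in ([.584,-.002],[.595,-.002]):
  c=np.radians(4.7);ux=np.array([np.cos(c),np.sin(c)]);uy=np.array([-np.sin(c),np.cos(c)])
  for nm,hx,hy in(("in",.105,.075),("out",.12,.09)):
    print(m,nm,[ (proj("top",[*(np.array(m)+sx*hx*ux+sy*hy*uy),.155])-[280,195]).round(1)*3.6 for sx,sy in((1,1),(1,-1),(-1,-1),(-1,1))],
     [ (proj("side",[*(np.array(m)+sx*hx*ux+sy*hy*uy),.155])-[260,180]).round(1)*4.6 for sx,sy in((1,1),(1,-1),(-1,-1),(-1,1))])
E
```

```text
shift [ 34.66   2.41 -12.88] turn [-0.  87.1 -0.2]
[0.584, -0.002] in [array([43.56, 72.36]), array([311.04,  55.8 ]), array([337.32, 434.52]), array([ 64.08, 450.72])] [array([ 66.24, 262.66]), array([132.48,  49.68]), array([559.82,  91.08]), array([536.36, 313.26])]
[0.584, -0.002] out [array([15.48, 47.52]), array([335.88,  27.72]), array([366.48, 460.44]), array([ 38.16, 479.88])] [array([ 26.22, 282.9 ]), array([108.56,  27.6 ]), array([592.94,  74.06]), array([568.56, 341.78])]
[0.595, -0.002] in [array([43.92, 52.92]), array([311.04,  36.36]), array([337.68, 414.  ]), array([ 64.44, 430.2 ])] [array([ 42.78, 258.98]), array([110.86,  46.46]), array([537.28,  87.86]), array([511.52, 309.12])]
[0.595, -0.002] out [array([15.84, 28.08]), array([335.88,   8.64]), array([366.84, 439.92]), array([ 38.88, 459.36])] [array([  2.3 , 278.76]), array([87.4 , 24.38]), array([570.4 ,  70.84]), array([543.26, 337.64])]
```

View pics/z2.png

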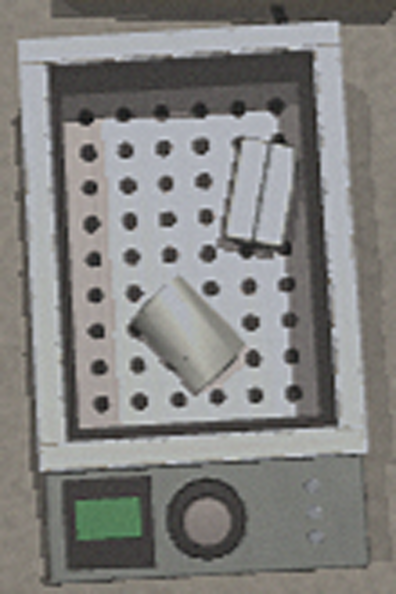

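View pics/z3.png

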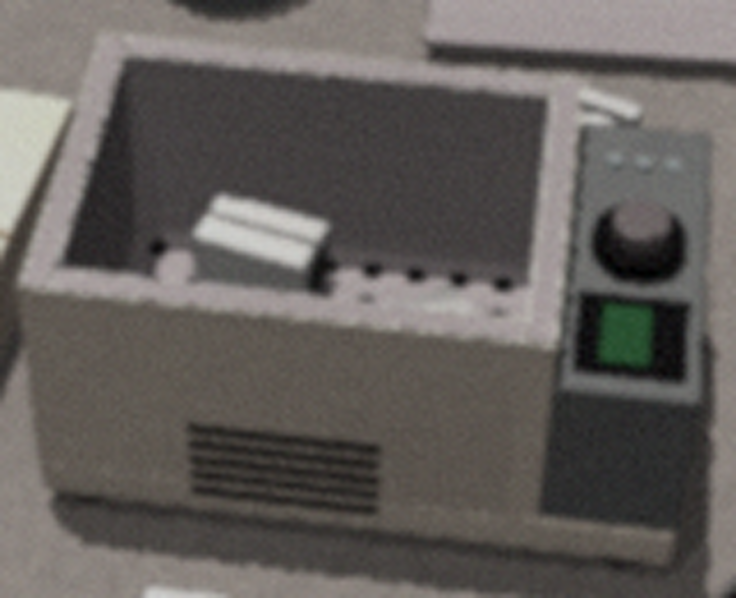

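```bash
python3 - <<'E'
from h import *
from scipy.optimize import least_squares
T=np.array([[50,63],[310,48],[337,428],[67,440],[20,40],[340,22],[367,452],[40,470]])/3.6+[280,195]
S=np.array([[66,265],[120,58],[548,97],[530,310],[26,288],[102,36],[580,88],[557,345]])/4.6+[260,180]
sg=((1,1),(1,-1),(-1,-1),(-1,1))
def res(v,cams="ts"):
    c=v[2];ux=np.array([np.cos(c),np.sin(c)]);uy=np.array([-np.sin(c),np.cos(c)]);o=[]
    for cam,D in (("top",T),("side",S)):
        if cam[0] not in cams: continue
        i=0
        for hx,hy in ((.105,.075),(.12,.09)):
            for sx,sy in sg:
                o+=list(proj(cam,[*(v[:2]+sx*hx*ux+sy*hy*uy),.155])-D[i]); i+=1
    return np.array(o)
for cams in("ts","t","s"):
    r=least_squares(res,[.585,0,.08],args=(cams,)); print(cams,r.x[:2].round(4),np.degrees(r.x[2]).round(2),np.sqrt((r.fun**2).mean()).round(2))
E
```

```text
ts [ 0.5879 -0.0018] 4.66 1.17
t [ 0.5886 -0.0033] 4.34 0.47
s [0.5867 0.0018] 5.22 1.1
```

```bash
python3 -m jog '[[[5,0.4,-1.8],[0,12.4,0],8.5],[[10,0.8,-3.7],[0,24.9,0],8.5],[[15,1,-5.5],[0,37.3,0],8.5],[[20,1.3,-7.4],[0,49.8,0],8.5],[[25,1.6,-9.2],[0,62.2,0],8.5],[[30,2,-11],[0,74.7,0],8.5],[[34.7,2.4,-12.9],[0,87.1,0],8.5],[[34.7,2.4,-12.9],[0,87.1,0],8.5],[[34.7,2.4,-12.9],[0,87.1,0],8.5],[[34.7,2.4,-12.9],[0,87.1,0],8.5],[[34.7,2.4,-12.9],[0,87.1,0],8.5],[[34.7,2.4,-12.9],[0,87.1,0],8.5]]'
python3 - <<'E'
from h import *
shot("wrist","w19")
for d in pinpoint("wrist","lid_handle")[:2]: print(d["p"],d["uv"],onz("wrist",d["uv"],.053))
for d in silhouettes("wrist","lid")[:2]: print(d["p"],d["uv"],maskpose("wrist",d["mask"],.017))
print(get_obs()["joint_positions"].round(2))
down(.4835,-.3765,.048,-82.4)
E
```

```text
time: 34.15
ee_pos: [0.4841, -0.3762, 0.2503]
ee_rot: [-0.142, 2.153, -2.146]
force: [-0.8, -0.0, -0.2]
gripper_width: 0.0854
0.68 [315.7, 214.7] [ 0.4849258  -0.37810138  0.053     ]
0.86 [315.4, 198.6] [ 483.9 -377.7  227.4  167.9    7.2]
[ 0.86  0.46 -0.34  1.3   0.15  1.4  -0.91]
shift [ 0.17 20.28  0.05] turn [ 0.1  0.1 -0.3]
```

View pics/w19.png

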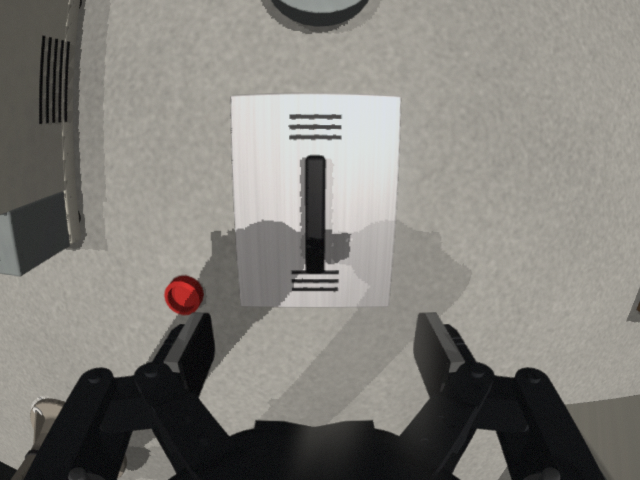

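```bash
python3 -m jog '[[[0.1,5,0],[0,0,0],8.5],[[0.1,10,0],[0,0,0],8.5],[[0.1,15,0],[0,0,0],8.5],[[0.1,18.5,0],[0,0,0],8.5],[[0.1,20.2,0],[0,0,0],8.5],[[0.1,20.2,0],[0,0,0],8.5],[[0.1,20.2,0],[0,0,0],1],[[0.1,20.2,0],[0,0,0],1],[[0.1,20.2,0],[0,0,0],1],[[0.1,20.2,0],[0,0,0],1],[[0.1,20.2,0],[0,0,0],1],[[0.1,20.2,0],[0,0,0],1]]' 120
python3 -m jog '[[[0,0,0],[0,0,0],1],[[0,-2,0],[0,0,0],1],[[0,-6,0],[0,0,0],1],[[0,-11,0],[0,0,0],1],[[0,-16,0],[0,0,0],1],[[0,-20,0],[0,0,0],1],[[0,-24,0],[0,0,0],1],[[0,-24,0],[0,0,0],1],[[0,-24,0],[0,0,0],1]]'
python3 - <<'E'
from h import *
shot("wrist","w20");shot("top","t20")
print(tool()[0], tool()[1].as_matrix().round(3))
down(.588,-.002,.29,-85.3)
E
```

```text
time: 35.5
ee_pos: [0.4848, -0.3766, 0.0505]
ee_rot: [-0.136, 2.151, -2.149]
force: [-0.9, 0.7, 6.5]
gripper_width: 0.0162
time: 36.4
ee_pos: [0.4828, -0.3767, 0.2883]
ee_rot: [-0.139, 2.154, -2.148]
force: [-0.2, 0.1, -4.8]
gripper_width: 0.016
[ 0.48157932 -0.37609326  0.28569939] [[-0.991 -0.001  0.132]
 [-0.132  0.006 -0.991]
 [-0.    -1.    -0.006]]
shift [-15.5   -0.21 -35.67] turn [0.4 2.9 0. ]
```

View pics/w20.png

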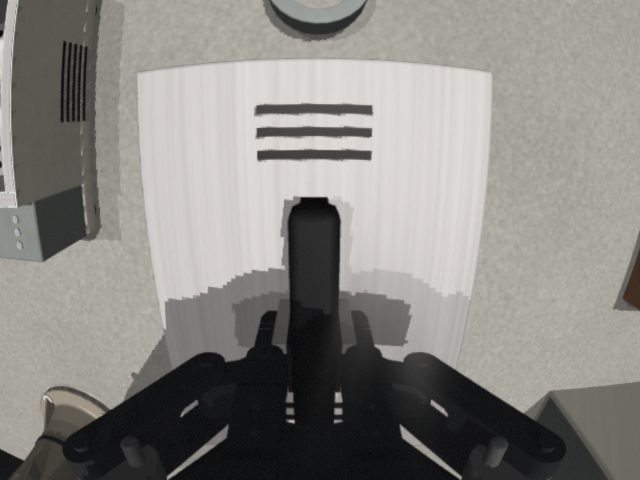

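View pics/t20.png

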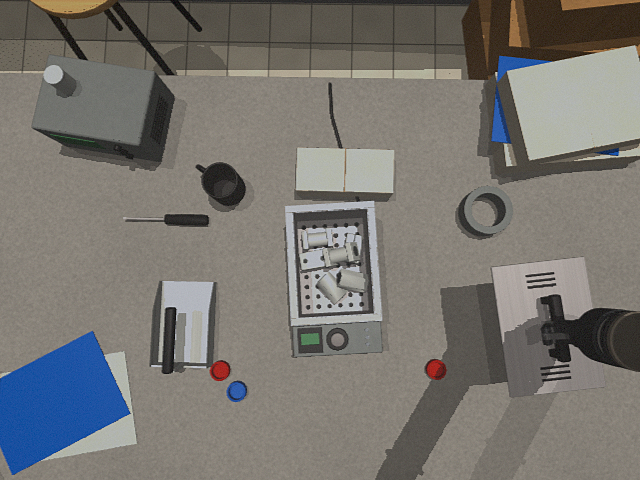

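```bash
python3 -m jog '[[[-0.8,0,-1.8],[0,0,0],1],[[-2.3,0,-5.3],[0,0.5,0],1],[[-3.9,0,-9],[0,1,0],1],[[-5.6,0,-12.8],[0,1.3,0],1],[[-7.2,0,-16.6],[0,1.6,0],1],[[-8.9,0,-20.4],[0,2,0],1],[[-10.5,0,-24.2],[0,2.3,0],1],[[-12.2,0,-28],[0,2.6,0],1],[[-13.8,0,-31.7],[0,2.9,0],1],[[-15,0,-34.5],[0,2.9,0],1],[[-15.5,-0.2,-35.7],[0.4,2.9,0],1],[[-15.5,-0.2,-35.7],[0.4,2.9,0],1]]'
python3 -m jog '[[[0,3,0],[0,0,0],1],[[0,4,0],[0,0,0],1],[[0,4,0],[0,0,0],1],[[0,4,0],[0,0,0],1]]'
python3 - <<'E'
from h import *
shot("wrist","w21");shot("top","t21");shot("side","s21")
o=get_obs();print(o["ee_pos"],o["force"].round(1),o["joint_positions"].round(2),o["gripper_width"]);z=o["ee_pos"][2]-.048+.017
print("platez",z)
for d in silhouettes("top","lid")[:2]: print(round(d["p"],2),np.round(d["uv"]),d["mask"].sum(),maskpose("top",d["mask"],z))
for d in silhouettes("side","lid")[:2]: print(round(d["p"],2),np.round(d["uv"]),d["mask"].sum(),maskpose("side",d["mask"],z))
down(.588,-.002,.21,-85.3)
E
```

```text
time: 37.7
ee_pos: [0.5887, 0.0008, 0.2906]
ee_rot: [-0.094, 2.173, -2.179]
force: [-0.1, -0.3, -3.6]
gripper_width: 0.0161
time: 38.1
ee_pos: [0.5896, -0.0044, 0.2526]
ee_rot: [-0.082, 2.173, -2.184]
force: [0.2, -0.5, -4.3]
gripper_width: 0.0157
[ 0.59041916 -0.00301602  0.25392442] [ 0.9 -0.1 -3.8] [ 0.3   0.43 -0.47  1.37  0.2   1.38 -1.67] 0.015654077833537595
platez 0.22292442294409653
0.56 [332. 198.] 5766 [588.8   7.1 228.1 172.8   4.8]
shift [ 0.25  4.37 -0.11] turn [-0.3 -0.  -0.4]
```

View pics/t21.png

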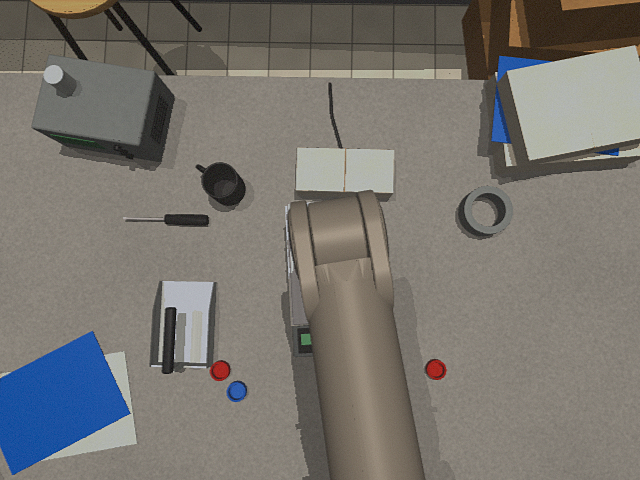

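View pics/s21.png

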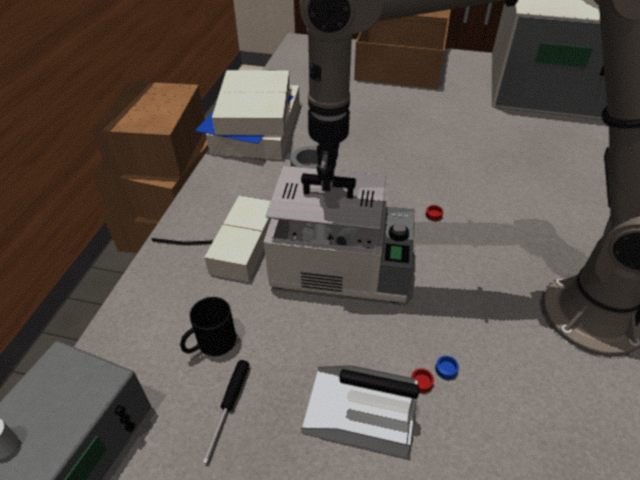

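View pics/w21.png

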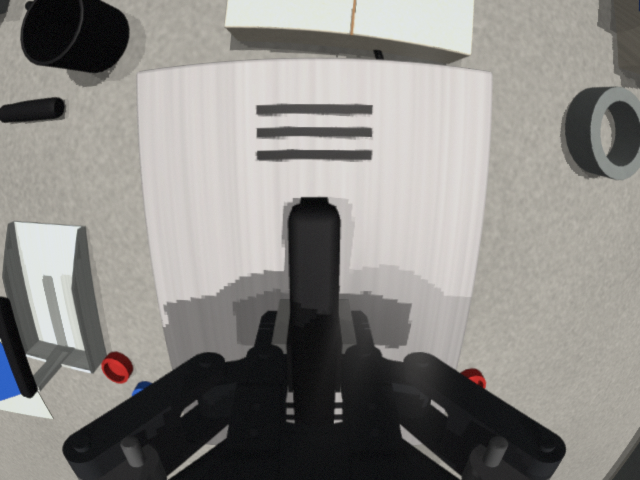

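```bash
python3 - <<'E'
from h import *
b=cv2.imread("pics/s21.png")[155:285,255:425]
cv2.imwrite("pics/z4.png",cv2.resize(b,None,fx=4.6,fy=4.6,interpolation=cv2.INTER_CUBIC))
E
```

```text
(no output)
```

View pics/z4.png

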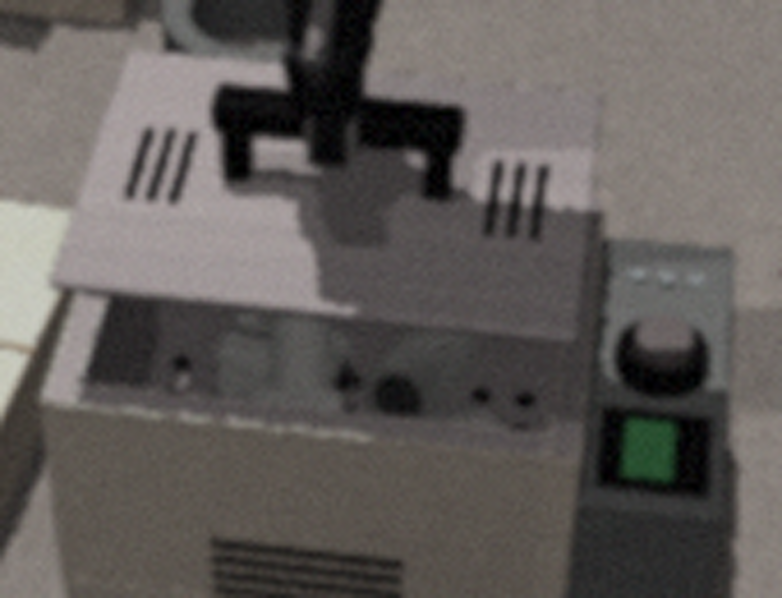

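```bash
python3 - <<'E'
from h import *
from scipy.optimize import least_squares
S=np.array([[55,285],[130,52],[600,93],[576,334]])/4.6+[255,155]
sg=((1,1),(1,-1),(-1,-1),(-1,1))
def res(v):
    c=v[2];ux=np.array([np.cos(c),np.sin(c)]);uy=np.array([-np.sin(c),np.cos(c)])
    return np.concatenate([proj("side",[*(v[:2]+sx*.113*ux+sy*.083*uy),v[3]])-S[i] for i,(sx,sy) in enumerate(sg)])
r=least_squares(res,[.585,0,.08,.22]);print(r.x.round(4),np.degrees(r.x[2]),r.fun.round(1))
r=least_squares(lambda v:res([*v,.2229]),[.585,0,.08]);print(r.x.round(4),np.degrees(r.x[2]),r.fun.round(1))
print(tool()[0])
E
```

```text
[ 0.5904 -0.0146  0.0898  0.2067] 5.144047665372276 [-0.1 -0.3 -0.   0.2 -0.2  0.1  0.3  0.1]
[0.5865 0.0032 0.0888] 5.087470878915533 [-1.7 -0.2 -1.  -0.8  1.1 -0.6  1.5  0.6]
[ 0.59022949 -0.00271941  0.25368517]
```

```bash
python3 -m jog '[[[0,2,0],[0,0,0],1],[[0,3.8,0],[0,0,0],1],[[0,4.4,0.05],[0,0,0],1],[[0,4.4,0.05],[0,0,0],1],[[0,4.7,0.05],[0,0,0],1],[[0,5,0.05],[0,0,0],1],[[0,5.2,0.05],[0,0,0],1],[[0,5.2,0.05],[0,0,0],1]]'
python3 - <<'E'
from h import *
shot("side","s22");b=cv2.imread("pics/s22.png")[155:285,255:425]
cv2.imwrite("pics/z5.png",cv2.resize(b,None,fx=4.6,fy=4.6,interpolation=cv2.INTER_CUBIC))
o=get_obs();print(o["ee_pos"],o["force"].round(1),o["wrist_torque"].round(2))
E
```

```text
time: 39.15
ee_pos: [0.59, -0.0034, 0.2005]
ee_rot: [-0.084, 2.172, -2.182]
force: [-0.7, 0.3, -4.7]
gripper_width: 0.0159
[ 0.59004099 -0.0034287   0.20065185] [ 0.4 -0.8 -4.2] [-0.03  0.05 -0.07]
```

View pics/z5.png

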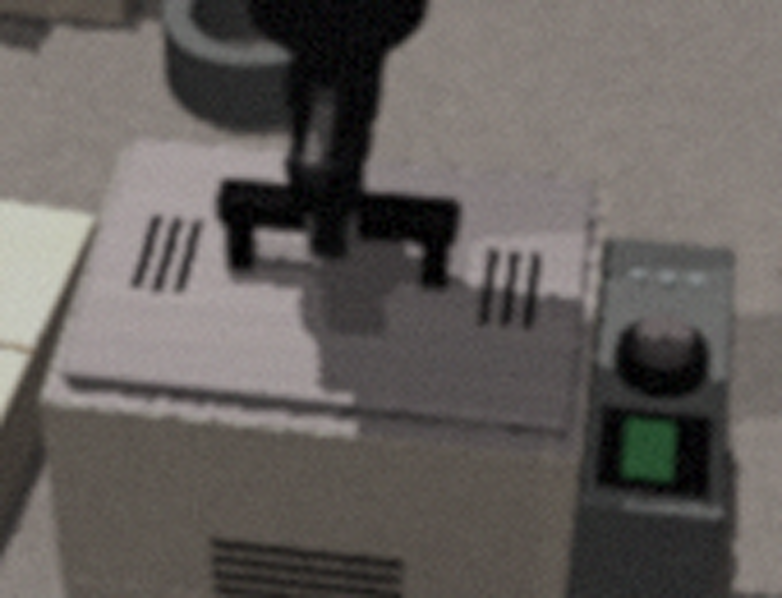

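```bash
python3 -m jog '[[[0,0.2,0],[0,0,0],1],[[0,0.4,0],[0,0,0],1],[[0,0.6,0],[0,0,0],1],[[0,0.8,0],[0,0,0],1],[[0,0.9,0],[0,0,0],1],[[0,0.9,0],[0,0,0],1]]'
```

```text
time: 39.8
ee_pos: [0.59, -0.0037, 0.1935]
ee_rot: [-0.082, 2.171, -2.183]
force: [-3.6, -1.5, 4.7]
gripper_width: 0.0158
```

```bash
python3 -m jog '[[[0,0.9,0],[0,0,0],3],[[0,0.9,0],[0,0,0],6],[[0,0.9,0],[0,0,0],8],[[0,0.9,0],[0,0,0],8],[[0,-3,0],[0,0,0],8],[[0,-7,0],[0,0,0],8],[[0,-12,0],[0,0,0],8],[[0,-12,0],[0,0,0],8]]'
python3 - <<'E'
from h import *
shot("side","s23");b=cv2.imread("pics/s23.png")[155:285,255:425]
cv2.imwrite("pics/z6.png",cv2.resize(b,None,fx=4.6,fy=4.6,interpolation=cv2.INTER_CUBIC))
shot("wrist","w23")
for d in silhouettes("wrist","start_top")[:1]+pinpoint("wrist","start_top")[:2]: print(d["p"],np.round(d["uv"]),onz("wrist",d["uv"],.148))
down(.437,-.0155,.3,-85.3)
E
```

```text
time: 40.6
ee_pos: [0.5932, -0.0017, 0.3202]
ee_rot: [-0.066, 2.165, -2.174]
force: [0.1, -0.1, -0.3]
gripper_width: 0.0798
0.92 [311. 373.] [ 0.4399488  -0.01411256  0.148     ]
0.82 [311. 378.] [ 0.43418776 -0.01496898  0.148     ]
shift [ 1.525e+01  1.000e+00 -1.000e-02] turn [-0.3 -0.  -0.2]
```

View pics/z6.png

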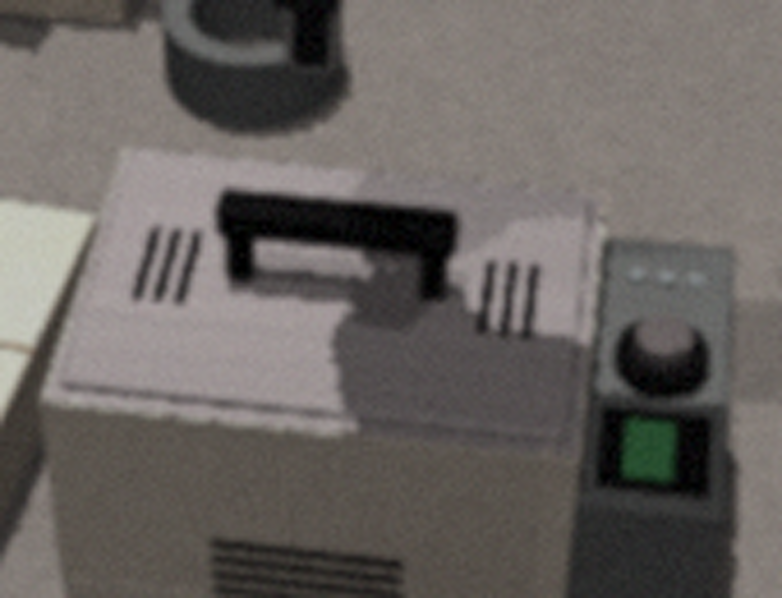

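View pics/w23.png

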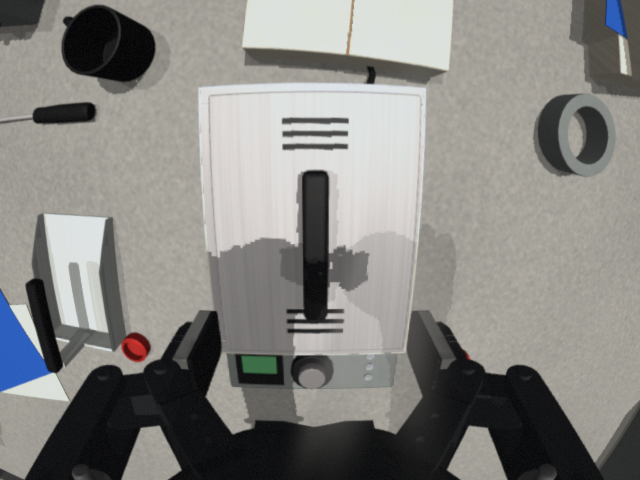

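```bash
python3 -m jog '[[[5,0,0],[0,0,0],0],[[10,0,0],[0,0,0],0],[[15.2,1,0],[0,0,0],0],[[15.2,6,0],[0,0,0],0],[[15.2,10,0],[0,0,0],0],[[15.2,13,0],[0,0,0],0],[[15.2,14,0],[0,0,0],0],[[15.2,14,0],[0,0,0],0]]' 40
python3 - <<'E'
from h import *
shot("side","s24");b=cv2.imread("pics/s24.png")[155:285,255:425]
cv2.imwrite("pics/z7.png",cv2.resize(b,None,fx=4.6,fy=4.6,interpolation=cv2.INTER_CUBIC))
o=get_obs();print(o["ee_pos"],o["force"].round(1),o["gripper_width"],o["joint_positions"].round(2))
down(.437,-.015,.158,-85.3)
E
```

```text
time: 41.6
ee_pos: [0.4369, -0.0161, 0.1689]
ee_rot: [-0.089, 2.175, -2.184]
force: [-1.0, 0.4, 0.4]
gripper_width: 0.0002
[ 0.43853298 -0.01591938  0.17051754] [0.3 0.5 0.7] 0.0003158172542162668 [ 0.44  0.18 -0.5   1.9   0.1   1.08 -1.59]
shift [ 0.15  1.25 -0.11] turn [-0.2  0.  -0.2]
```

View pics/z7.png

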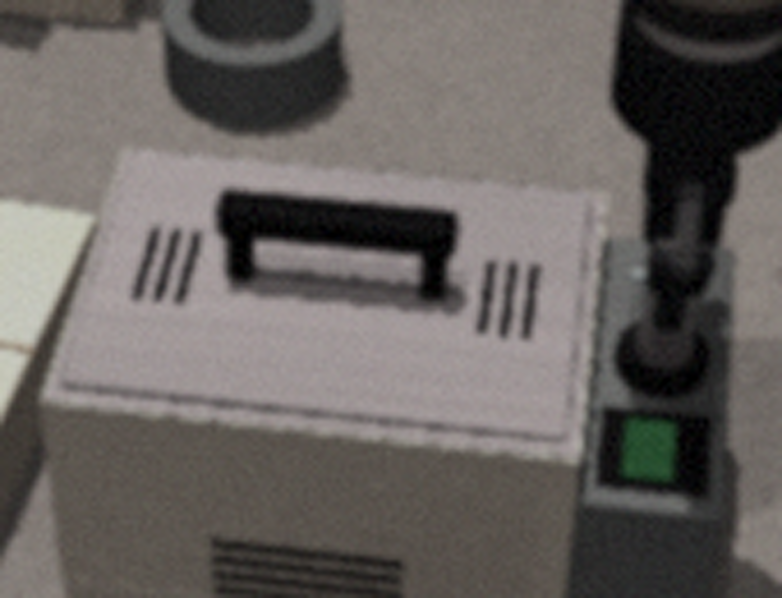

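Over the button. Press gradually.

```bash
python3 -m jog '[[[0.1,0.5,-0.1],[0,0,0],0],[[0.1,0.8,-0.1],[0,0,0],0],[[0.1,1.0,-0.1],[0,0,0],0],[[0.1,1.2,-0.1],[0,0,0],0],[[0.1,1.2,-0.1],[0,0,0],0]]'
python3 -m jog '[[[0,0.1,0],[0,0,0],0],[[0,0.2,0],[0,0,0],0],[[0,0.2,0],[0,0,0],0]]'
python3 -m jog '[[[0,0.1,0],[0,0,0],0],[[0,0.2,0],[0,0,0],0],[[0,0.2,0],[0,0,0],0]]'
```

```text
time: 42.15
ee_pos: [0.4392, -0.0148, 0.1601]
ee_rot: [-0.08, 2.17, -2.18]
force: [1.2, 0.7, 5.7]
gripper_width: -0.0003
time: 42.45
ee_pos: [0.4393, -0.0148, 0.1599]
ee_rot: [-0.08, 2.169, -2.181]
force: [-3.5, 0.9, 17.8]
gripper_width: 0.0002
time: 42.75
ee_pos: [0.4393, -0.0148, 0.1596]
ee_rot: [-0.079, 2.168, -2.182]
force: [-7.7, 0.5, 28.2]
gripper_width: -0.0001
```

```bash
python3 - <<'E'
from h import *
shot("side","s25");b=cv2.imread("pics/s25.png")[175:285,345:425]
cv2.imwrite("pics/z8.png",cv2.resize(b,None,fx=6,fy=5.4,interpolation=cv2.INTER_CUBIC))
shot("wrist","w25")
E
```

```text
(no output)
```

View pics/z8.png

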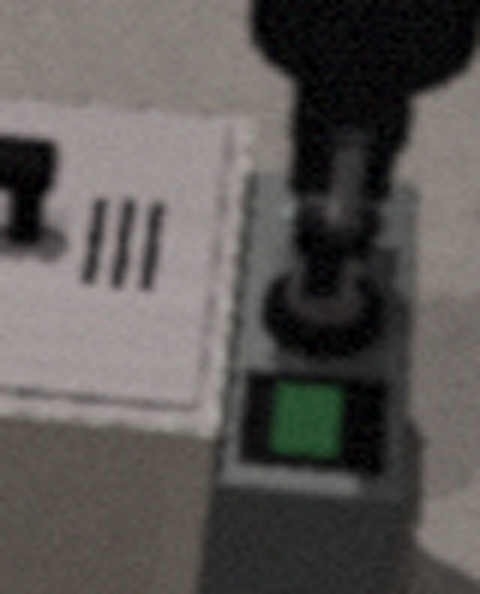

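View pics/w25.png

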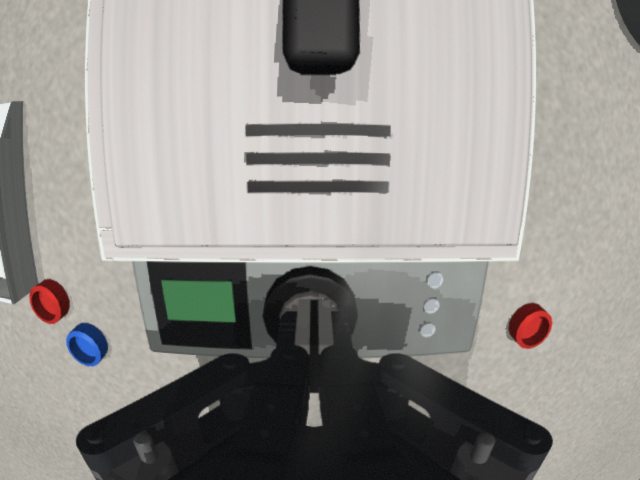

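```bash
python3 -m jog '[[[-0.3,-0.5,0],[0,0,0],0],[[-0.3,-1.6,0],[0,0,0],0],[[-0.3,-1.6,0],[0,0,0],0]]'
python3 - <<'E'
from h import *
shot("wrist","w26")
b=cv2.imread("pics/w26.png")[230:400,200:440]; cv2.imwrite("pics/z9.png",cv2.resize(b,None,fx=3.2,fy=3.2))
E
for i in 1 2 3 4; do python3 -m jog '[[[0,0.2,0],[0,0,0],0],[[0,0.2,0],[0,0,0],0]]' | egrep 'pos|force'; done
```

```text
time: 43.15
ee_pos: [0.4416, -0.0149, 0.172]
ee_rot: [-0.08, 2.17, -2.181]
force: [-0.2, 0.3, 0.0]
gripper_width: -0.0002
ee_pos: [0.4398, -0.015, 0.1678]
force: [-0.5, -0.0, 0.0]
ee_pos: [0.4404, -0.0149, 0.1663]
force: [0.6, 0.2, 1.6]
ee_pos: [0.4405, -0.0149, 0.1647]
force: [-0.1, 0.3, 2.1]
ee_pos: [0.4406, -0.0149, 0.1628]
force: [-1.7, -0.6, 3.2]
```

View pics/z9.png

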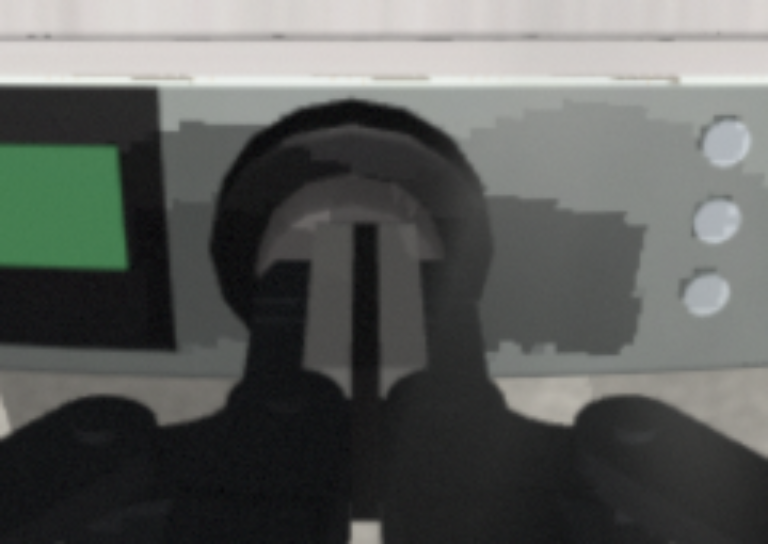

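```bash
python3 -m jog '[[[0,-2,0],[0,0,0],0],[[0,-6,0],[0,0,0],0],[[0,-11,0],[0,0,0],0],[[0,-16,0],[0,0,0],0],[[0,-16,0],[0,0,0],0],[[0,-16,0],[0,0,0],0]]'
python3 - <<'E'
from h import *
shot("side","s27");shot("wrist","w27");shot("top","t27")
b=cv2.imread("pics/s27.png")[155:285,255:425]
cv2.imwrite("pics/z10.png",cv2.resize(b,None,fx=4.6,fy=4.6,interpolation=cv2.INTER_CUBIC))
a=pinpoint("side","start_top");w=pinpoint("wrist","start_top")
print([(d["p"],d["uv"]) for d in a[:2]],[(d["p"],d["uv"]) for d in w[:2]])
if a and w: print(tri([("side",a[0]["uv"]),("wrist",w[0]["uv"])]))
E
```

```text
time: 44.6
ee_pos: [0.4406, -0.0141, 0.3239]
ee_rot: [-0.08, 2.17, -2.181]
force: [-0.1, -0.2, -1.2]
gripper_width: 0.0001
[(0.69, [400.2, 230.1]), (0.16, [225.5, 414.0])] [(0.72, [309.5, 225.2]), (0.23, [68.6, 168.9])]
[ 0.43389834 -0.01247382  0.14175735]
```

View pics/s27.png

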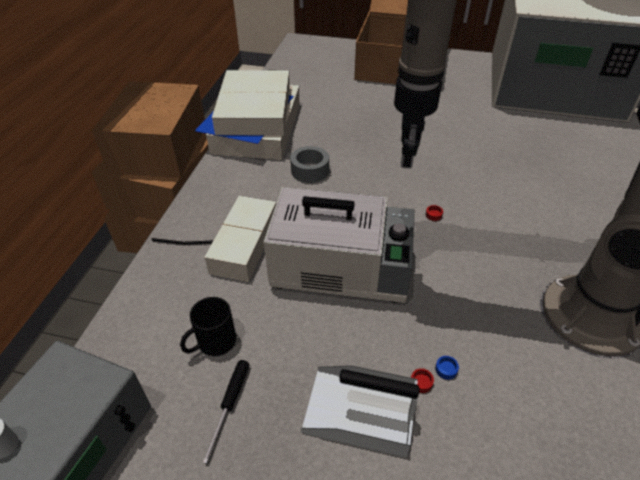

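View pics/z10.png

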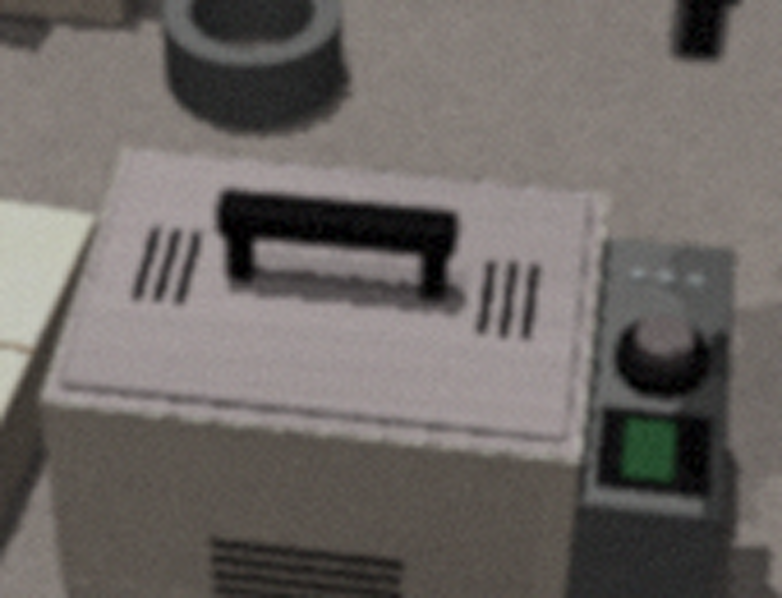

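View pics/t27.png

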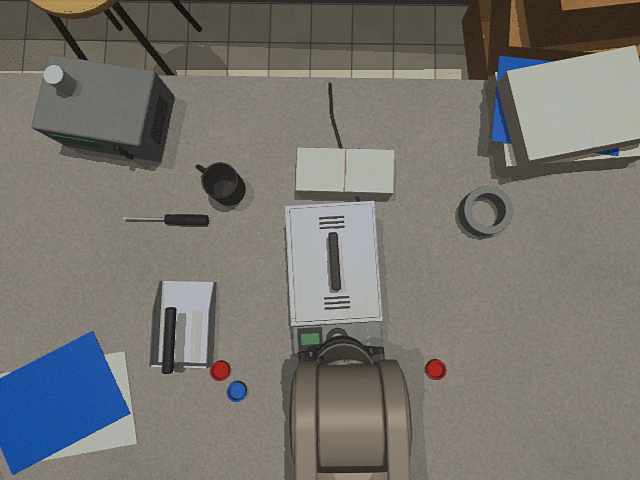

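```bash
python3 -c "
from cell import sign_off
print(sign_off())"
```

```text
the job is handed in; nothing more can be done
None
```

The dryer is loaded, closed and started, and the job is handed in at about 45 s of the 210 s.

- **Fittings:** two were in the scoop and four lay on the bench. I tipped the scoop's two into the tank, stood the empty scoop back where it came from, then added the four strays one by one. The pictures taken while I carried the lid showed all six in the tank and none left on the bench. I set the scoop down before the strays, not after as the task words it, because the gripper could not hold both.
- **Lid:** it went in without catching. The height of the grip when it seated was 143 mm above its height when the lid stood on the bench, which is what fully home should give. Pictures after release show the plate flat on the rim.
- **Button:** the first press met the button at a TCP height of about 166 mm and a hard stop at 160 mm. That matches the full 6 mm, and I held it there up to 28 N.
- **Second press:** while measuring the travel I then pressed it about halfway in again, so it was touched twice. In the last pictures it is out again.
- **Other things:** the mug, tape roll, screwdriver and carton look unmoved.

**Checks that disagreed:**
- The network's reading of the tank opening was about 4 mm off from my own fit of the rim corners. I used my fit, and the lid dropped in.
- My last triangulation of the button's top gave 142 mm instead of 148 mm when out, which would mean it is still pressed. I judged that a few millimetres of measuring error, because the side picture looks the same as before the press.

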